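# Lay filled bottles over the fence into the leak-test rack and lock the keeper bar

## Robot

A 6-joint arm with a two-finger parallel gripper is mounted at the origin on a cart in front of the work surface, level with it; the furniture and walls round the work are solid. World frame = base frame: x ahead of the robot, y to its left, z up, the work surface at z = 0. Lengths are in m, angles in rad, forces in N, time in s.
With the tool pointing down it reaches from about 0.225 to 0.875 m from the base axis. Payload 3.4 kg.
Tool frame: the origin (TCP) lies between the finger pads; the fingertips stand 11 mm ahead of it and the grasp point (between the pads) lies 8 mm behind it (tips_ahead is the distance from the TCP to the fingertips, in m); z points along the fingers, x is the direction in which the jaws open and shut, and the axes are right-handed (so a half turn about z gives the same grasp; the last joint's range is limited). The gripper opens to 85 mm and grips with 20 to 120 N. Pads are 22 mm wide; open, the fingers measure 114 mm over their backs; the gripper's body (76 mm by 85 mm) begins 54 mm behind the grasp point. The pads swing forward as they close: fully open they stand 13 mm farther back than shut.
Start: joints at [1.114, 0.276, 1.505, -0, 1.361, -0.121], TCP at [0.189, 0.543, 0.242] pointing down, gripper open.
Joint ranges: [-2.89, 2.89], [-0.75, 2.08], [0.22, 2.7], [-1.18, 4.32], [0.11, 2.71], [-2.7, 2.7]. Speed limits (rad/s): [2.57, 2.57, 3.14, 3.14, 3.14, 3.14].

## Interface

Orientations are given as a unit quaternion [w, x, y, z].
In Python, from rig import get_state, get_image, sign_off, masks_of, tips_ahead gives the robot as it stands.
- The arm moves only by the tool play_rows, never from a script. Its argument "series" is a list of rows, each an object of numbers: "fingers": the closure, from -1 (fully open) to 1 (shut); "dx", "dy", "dz": the shift along the world's x, y, z in mm; "turn": the turn about the world's z in rad. A call has 1 to 20 rows; each row shifts and turns the pose as measured when the row begins; what a row does not reach is not made up. A row lasts 1/12 s, in which the tool goes at most 41.7 mm and 7.16 degrees, less where a joint would pass 70% of its speed; a pose out of reach is approached as far as the arm can. A call with a gripper value outside its range is refused whole. The fingers move at their own pace and stop on an object; "squeeze" is the grip in N (left out, the last holds). Time passes only in rows, so rows that do not move let the fingers close. It gives the time, the measured TCP pose, the force and the opening at its end, in the units of the state.
- get_state(): the state, without advancing time (a new reading comes with each control period).
- get_image(name): name is "scene" or "top"; returns a dict with "pixels" (420x560x3 uint8, red, green, blue), "vfov" (degrees; the focal length in pixels is half the picture's height over the tangent of half this angle, whatever the lens; pixels are square), "cx", "cy" (the principal point, pixels), "rvec" (rotation vector, rad) and "tvec" (3), from world to camera coordinates, as OpenCV has them. Camera axes: x right, y down, z forward; pixel columns grow to the right and rows downward; lengths in m; the calibration is good to about 2 mm. A picture is of the moment at which its call begins. There is no depth.
- sign_off(): hands the job in, once; it reports no verdict.
Trained networks look in a picture, given as the dict that the camera call returned (one of the last four; its "shot" number tells which), for a name from the list of things; names that differ only in an ending like _2 or _b are one class to them, and where a whole thing is asked for, a point or a joint stands for the part that bears it (a point fixed in the world has none). Each returns a list of dicts, best first, with "p" (0 to 1); they miss things now and then, are a little off and sometimes report something else, mostly with a low value. They report only what shows in the picture. A call takes as long as a camera call. They do not tell look-alikes from the thing itself.
- masks_of(picture, label): "region" (420x560 bool, what is visible of it) and "xy" ([column, row] in pixels, amid what is visible of it).
The state is a dict: "clock": time; "qpos": joint angles; "qd": joint speeds; "effort": joint torques, N m; "position": TCP position; "ee_rot": TCP orientation; "contact_force": force on the tool from outside, world axes, zero at the start; "moment": the same for the moment, N m; "width": finger opening in m.
Only numpy, scipy, OpenCV 4.12 (cv2) and the standard library are available. Lean on these libraries where they do the work, as an engineer would, in place of code of your own. Each camera call takes 0.05 s, during which the arm holds its last target. There are 200 camera calls.

## Task

Load the leak-test rack with the filled bottles that stand free on the table to the left of it (not those in the carton or at the labelling machine): swing the keeper bar well clear of the lanes, then tip each bottle over the rack's front fence, not in mid-air, so that it lies on a broad face in a lane of its own with its cap towards the back stop. When they all lie in the rack, swing the keeper bar shut over them until it clicks in behind its sprung ball. Leave the spray bottle and the label roll where they are, and do not knock the glue tin over.

Things in the scene. Friction and masses are not known exactly. Their poses are not given: they have to be found in the camera images.
- rack: Leak-test rack fixed on the table: grey bed, three lanes side by side, 330 mm wide. Origin: middle of the front fence's front face at table height; x runs from the fence to the back stop (away from the robot), y to the left, z up. Bed 18 mm above the table. Dividers 6 mm thick stand 16 mm above the bed from x = 56 mm to the back stop (x = 203 mm, 50 mm high).
- lane_left (a point): Point on the fence's front face at table height, on the centre line of the left lane (rack y = +108 mm). Lanes are 102 mm wide.
- lane_middle (a point): The same for the middle lane (rack y = 0).
- lane_right (a point): The same for the right lane (rack y = -108 mm).
- keeper (a joint): Hinge of the keeper bar, rad, vertical axis. 0: shut, bar along rack +y across all lanes, at its stop. Grows as the bar swings out to the robot's side, counter-clockwise from above; 1.57: points to rack -x; 1.7: end. Starts ajar, across the places before the lanes. Stays where left (0.1 N m). At 0.07 to 0.03 a sprung ball resists with 5 to 10 N at the knob; past it, under 0.02, the bar is held.
- keeper_hinge (a point): Point on the keeper's hinge axis (rack x = 100 mm, y = -182 mm) at the height of the bar's axis, 96 mm above the table. The bar is a round steel rod of 16 mm diameter reaching 388 mm from here; laid bottles pass beneath it.
- keeper_knob (a point): Grip of the keeper bar: upright black cylinder 20 mm across, from the bar's top (104 mm above the table) up to 150 mm, 210 mm from the hinge axis; this point lies on its axis 130 mm above the table.
- bottle0: Loose filled cream bottle, no label, black cap, about 0.5 kg (all alike; two or three are there), standing on the table. Origin: centre of the underside, z to the cap, x across the 50 mm depth, y across the 88 mm width; front and back alike. Body a block up to 142 mm, shoulder 40 x 64 mm up to 171 mm, cap 37 mm across up to 202 mm, strong enough to carry it by. Centre of mass 80 mm up.
- bottle1: Loose filled cream bottle, no label, black cap, about 0.5 kg (all alike; two or three are there), standing on the table. Origin: centre of the underside, z to the cap, x across the 50 mm depth, y across the 88 mm width; front and back alike. Body a block up to 142 mm, shoulder 40 x 64 mm up to 171 mm, cap 37 mm across up to 202 mm, strong enough to carry it by. Centre of mass 80 mm up.
- bottle2: Loose filled cream bottle, no label, black cap, about 0.5 kg (all alike; two or three are there), standing on the table. Origin: centre of the underside, z to the cap, x across the 50 mm depth, y across the 88 mm width; front and back alike. Body a block up to 142 mm, shoulder 40 x 64 mm up to 171 mm, cap 37 mm across up to 202 mm, strong enough to carry it by. Centre of mass 80 mm up.
- bottle3: Loose filled cream bottle, no label, black cap, about 0.5 kg (all alike; two or three are there), standing on the table. Origin: centre of the underside, z to the cap, x across the 50 mm depth, y across the 88 mm width; front and back alike. Body a block up to 142 mm, shoulder 40 x 64 mm up to 171 mm, cap 37 mm across up to 202 mm, strong enough to carry it by. Centre of mass 80 mm up.
- bottle0_top (a point): Centre of the top of the cap of bottle0, 202 mm from its underside.
- bottle1_top (a point): Centre of the top of the cap of bottle1, 202 mm from its underside.
- bottle2_top (a point): Centre of the top of the cap of bottle2, 202 mm from its underside.
- bottle3_top (a point): Centre of the top of the cap of bottle3, 202 mm from its underside.
- glue_can: Small yellow glue tin, 69 mm across, 76 mm high; not part of the job. Origin at the centre of its underside.
- label_roll: Roll of labels, 68 mm across, 60 mm high; not part of the job. Origin at the centre of its underside.
- spray: Spray bottle with blue trigger head, 62 x 85 x 206 mm; not part of the job. Origin at its underside.
- fence_edge (a point): Middle of the fence's top front edge. The fence is a straight steel strip along rack y over the full width, 26 mm high, 6 mm thick, 8 mm higher than the bed: a laid bottle rests on fence and bed, cap end about 5 degrees low. The table in front of it is bare.
- catch_ball (a point): The sprung ball of the keeper's detent, on the catch post at the rack's left end (rack x 68 to 118 mm, y 169 to 195 mm; post 76 mm high, cheek behind the bar up to 105 mm).
There are look-alikes about, which are no part of the job. What is shaped like the bottle3 but pink is not meant.

How it is judged:
By the outcome, as a careful person would: the job done as asked, in the order asked, and still so for the second after the job is handed in, with the robot touching nothing.
Of bottle0, bottle1, bottle2, bottle3 only 2 to 3 are there at a start; the rules pass over those that are not, and their reading is None.
At some moment in a run one of glue_can may be knocked a few centimetres aside while the robot is not near it.
Once in a run the grip may slacken for a moment while it holds something.
It also fails if it takes over 210 s, if anything falls off the work surface, if the arm or the gripper's body presses on something with over 40 N, if the wrist force passes 120 N, or if a joint passes its speed limit or range.

## Working session

There is one attempt and no reset: what is moved stays moved. The work goes in short steps, Python scripts to look and compute and a tool call to move; the robot and the scene stay as the last step left them, time stands still between calls to the robot, and variables do not carry over. Pictures are saved under pics/ and viewed, about 12 in all and at most 16, crops included, and the job is handed in when it is done.

Besides the shell and the picture viewer there is one more tool, called after "Request:" as a command line: name --argument value ..., lists and objects as JSON in quotes. play_rows: Moves the arm, as the interface text tells. Its arguments: {"type":"object","properties":{"series":{"type":"array"},"squeeze":{"type":"number"}},"required":["series"]}

```bash
mkdir -p pics; ls; cat > h.py <<'E'
import numpy as np, cv2
from rig import *
def cam(p):
    h,w=p["pixels"].shape[:2]; f=h/2/np.tan(np.radians(p["vfov"])/2)
    K=np.array([[f,0,p["cx"]],[0,f,p["cy"]],[0,0,1.]]); R=cv2.Rodrigues(np.array(p["rvec"],float))[0]
    return K,R,np.array(p["tvec"],float).ravel()
def ray(p,px,z):
    K,R,t=cam(p); d=R.T@np.linalg.solve(K,[px[0],px[1],1.]); c=-R.T@t
    return c+d*(z-c[2])/d[2]
def proj(p,X):
    K,R,t=cam(p); x=(np.atleast_2d(X)@R.T+t)@K.T; return x[:,:2]/x[:,2:]
def save(p,name,s=None,crop=None):
    im=cv2.cvtColor(p["pixels"],cv2.COLOR_RGB2BGR)
    if crop: x0,y0,x1,y1=crop; im=im[y0:y1,x0:x1]
    s=s or min(800/im.shape[1],600/im.shape[0])
    cv2.imwrite(f"pics/{name}.png",cv2.resize(im,None,fx=s,fy=s,interpolation=cv2.INTER_CUBIC))
E
python3 - <<'E'
from h import *
s=get_state(); print(s)
for n in("top","scene"):
    p=get_image(n); save(p,n+"0"); K,R,t=cam(p); print(n,p["vfov"],p["cx"],p["cy"],-R.T@t, R[2])
    for l in["bottle0","bottle0_top","keeper_knob","keeper","rack","fence_edge","catch_ball","keeper_hinge","lane_left","lane_right","glue_can","label_roll","spray"]:
        try: print(l,[(round(m["p"],2),np.round(m["xy"]).tolist(),int(m["region"].sum())) for m in masks_of(p,l)])
        except Exception as e: print(l,e)
E
```

```text
pics
{'clock': 0.0, 'qpos': array([ 1.11399486e+00,  2.76599583e-01,  1.50615035e+00, -1.45341536e-05,
        1.36068682e+00, -1.21024388e-01]), 'qd': array([-4.86400166e-04,  1.60936214e-03, -1.05691703e-03,  1.18139526e-03,
        7.90449901e-06, -1.26411780e-03]), 'effort': array([ 1.41999983e-03, -4.16780019e+01, -2.45799834e+01,  2.44985158e-04,
        1.11838154e-02, -2.05148922e-05]), 'position': array([0.18925948, 0.54241724, 0.24143021]), 'ee_rot': array([ 4.45455774e-04,  8.15321700e-01,  5.79007491e-01, -8.07339530e-04]), 'contact_force': array([-0.19464968,  0.25397634, -0.06877168]), 'moment': array([-0.02159997, -0.05075439, -0.04665088]), 'width': 0.08574146712063796}
top 43.746883117062104 280.0711040689946 208.09426912981814 [0.28592152 0.04090062 1.7149647 ] [ 0.16380799  0.08335914 -0.98296399]
bottle0 [(0.79, [267.0, 248.0], 500), (0.67, [223.0, 240.0], 559), (0.59, [211.0, 191.0], 555)]
bottle0_top []
keeper_knob [(0.81, [384.0, 211.0], 552), (0.55, [382.0, 192.0], 7503)]
keeper [(0.81, [388.0, 209.0], 734), (0.62, [169.0, 208.0], 459)]
rack [(0.92, [383.0, 18
[... 500 characters left out ...]
2.0786433785022 [-0.02914454 -0.43436601  1.09467754] [ 0.4631839   0.45687527 -0.75942456]
bottle0 [(0.93, [203.0, 195.0], 953), (0.9, [277.0, 195.0], 1088), (0.88, [232.0, 166.0], 715), (0.7, [226.0, 225.0], 1109), (0.7, [204.0, 161.0], 303)]
bottle0_top []
keeper_knob [(0.74, [347.0, 268.0], 1000)]
keeper [(0.75, [346.0, 268.0], 913)]
rack [(0.71, [366.0, 267.0], 8057)]
fence_edge [(0.67, [366.0, 265.0], 7823)]
catch_ball [(0.9, [363.0, 263.0], 8018)]
keeper_hinge [(0.61, [366.0, 265.0], 7836)]
lane_left [(0.7, [364.0, 264.0], 8256)]
lane_right [(0.72, [368.0, 261.0], 8083)]
glue_can [(0.88, [172.0, 183.0], 456)]
label_roll [(0.75, [201.0, 160.0], 329)]
spray [(0.98, [172.0, 147.0], 766)]
```

View pics/top0.png

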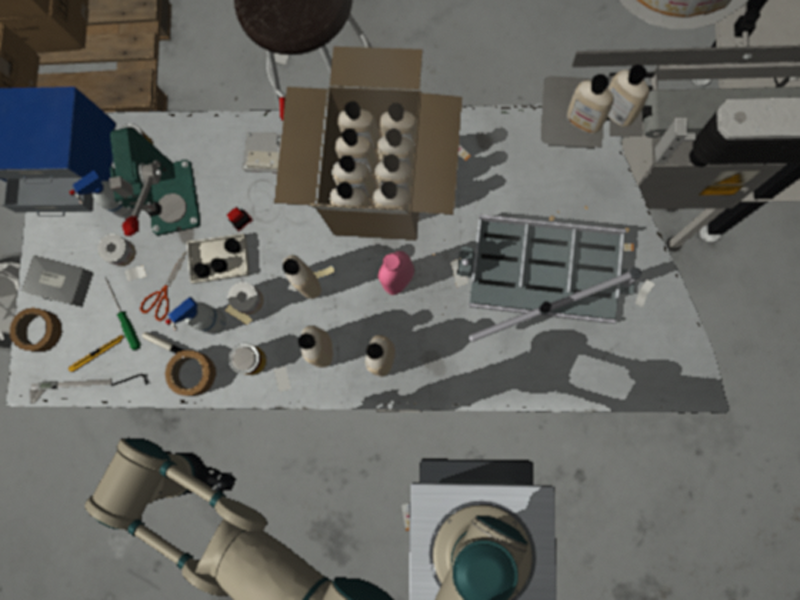

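View pics/scene0.png

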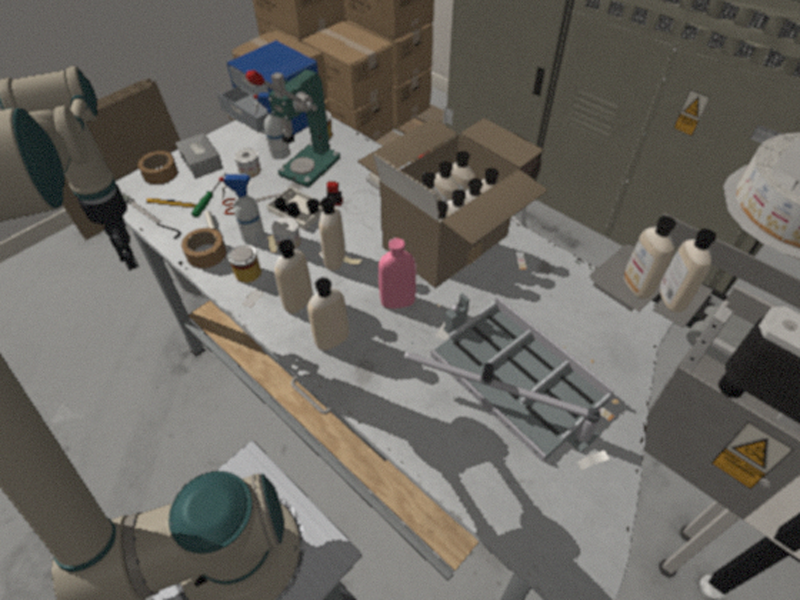

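```bash
cat >> h.py <<'E'
def box(a,b,z0,z1): return np.array([[x,y,z] for x in(-a/2,a/2) for y in(-b/2,b/2) for z in(z0,z1)])
_c=np.array([[.0185*np.cos(a),.0185*np.sin(a),z] for a in np.arange(0,6.28,.4) for z in(.171,.202)])
PARTS=[box(.05,.088,0,.142),box(.04,.064,.142,.171),_c]
def sil(p,x,y,yaw,parts=PARTS):
    m=np.zeros(p["pixels"].shape[:2],np.uint8); c,s=np.cos(yaw),np.sin(yaw); R=np.array([[c,-s,0],[s,c,0],[0,0,1]])
    for P in parts:
        q=proj(p,P@R.T+[x,y,0]); cv2.fillConvexPoly(m,cv2.convexHull(np.round(q*16).astype(np.int32)),1,shift=4)
    return m>0
def fitb(views,x,y):
    from scipy.optimize import minimize
    def cost(v): return -sum((sil(p,*v)&m).sum()/(sil(p,*v)|m).sum() for p,m in views)
    best=min((minimize(cost,[x,y,a],method="Nelder-Mead",options=dict(initial_simplex=[[x,y,a],[x+.015,y,a],[x,y+.015,a],[x,y,a+.3]])) for a in np.arange(0,3.1,.4)),key=lambda r:r.fun)
    return best.x,-best.fun/len(views)
E
python3 - <<'E'
from h import *
t=get_image("top");s=get_image("scene")
mt=masks_of(t,"bottle0");ms=masks_of(s,"bottle0")
save(t,"topc",crop=(310,130,510,260)); save(s,"scenec",crop=(270,190,470,340))
for c in [(290,265),(313,346),(375,349)]:
    g=ray(t,np.array(c)/1.4286,.19)
    v=[]
    for p,ml in((t,mt),(s,ms)):
        q=proj(p,[g[0],g[1],.1])[0]; ml=[m for m in ml if m["region"].sum()<2000]
        m=min(ml,key=lambda m:np.hypot(*(np.array(m["xy"])-q))); d=np.hypot(*(np.array(m["xy"])-q))
        print(np.round(d,1),m["p"])
        if d<25: v.append((p,m["region"]))
    r=fitb(v,g[0],g[1]); print(g[:2].round(3),len(v),np.round(r[0],3),round(r[1],3))
for l in["glue_can","spray","label_roll"]:
    m=masks_of(t,l)[0]; print(l,ray(t,m["xy"],.06))
print("pink",ray(t,np.array((395,260))/1.4286,.19))
E
```

```text
3.9 0.62
4.5 0.61
[0.609 0.405] 2 [0.604 0.404 2.451] 0.771
4.4 0.94
4.1 0.73
[0.438 0.35 ] 2 [0.447 0.365 2.251] 0.774
2.8 0.62
8.8 0.76
[0.432 0.221] 2 [0.427 0.223 1.02 ] 0.752
glue_can [0.41651026 0.50831173 0.06      ]
spray [0.51085426 0.64741208 0.06      ]
label_roll [0.56268324 0.53214364 0.06      ]
pink [0.61922686 0.18205487 0.19      ]
```

View pics/topc.png

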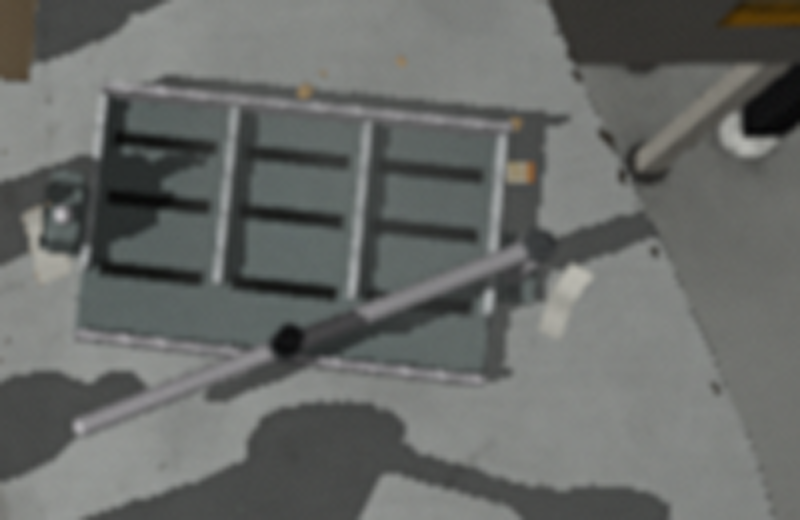

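View pics/scenec.png

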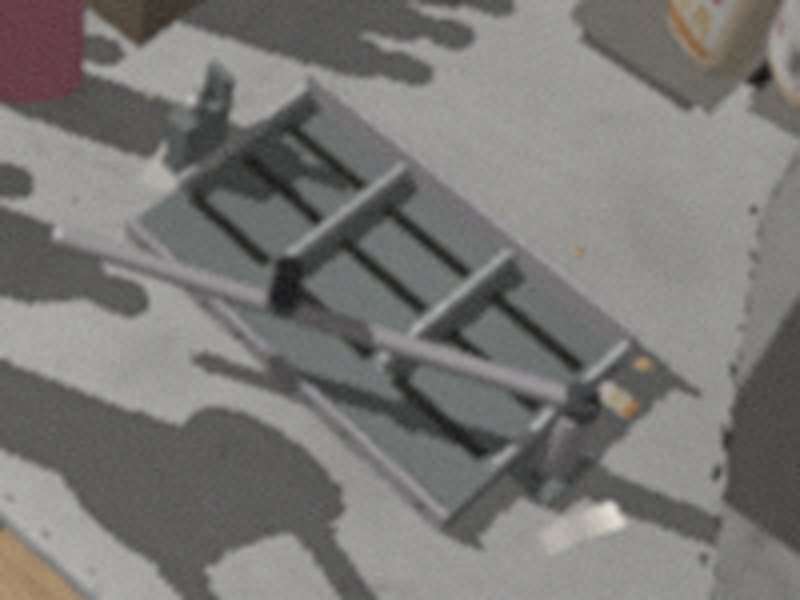

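```bash
cat > rack.py <<'E'
from h import *
def rackfit(t,s):
    from scipy.optimize import least_squares
    P=[((.003,.165,.026),(80,337),t),((.003,-.165,.026),(483,381),t),((.206,.165,.05),(108,90),t),((.206,-.165,.05),(508,125),t),((.056,.054,.034),(218,280),t),((.056,-.054,.034),(350,295),t),
     ((.003,.165,.026),(132,228),s),((.003,-.165,.026),(445,520),s),((.206,.165,.05),(312,82),s),((.056,-.054,.034),(385,362),s)]
    def r(v):
        c,n=np.cos(v[2]),np.sin(v[2]); o=[]
        for X,px,p in P:
            W=[v[0]+c*X[0]-n*X[1],v[1]+n*X[0]+c*X[1],X[2]]
            o+=list(proj(p,W)[0]-(np.array(px)/4+((310,130) if p is t else (270,190))))
        return np.array(o)
    f=least_squares(r,[.5,-.1,0],loss="soft_l1"); return f.x,r(f.x).round(1)
E
python3 - <<'E'
from rack import *
t=get_image("top");s=get_image("scene")
v,e=rackfit(t,s); print(v.round(4),e)
c,n=np.cos(v[2]),np.sin(v[2]); W=lambda X:np.array([v[0]+c*X[0]-n*X[1],v[1]+n*X[0]+c*X[1],X[2]])
h=W((.1,-.182,.096)); 
for p,px,o in((t,(288,338),(310,130)),(s,(288,282),(270,190))):
    k=ray(p,np.array(px)/4+o,.127); d=k[:2]-h[:2]; print("knob",k,np.hypot(*d),"theta",np.arctan2(d[1],d[0])-np.pi/2-v[2])
k=ray(t,np.array((80,428))/4+(310,130),.1);d=k[:2]-h[:2]; print("end",np.hypot(*d),np.arctan2(d[1],d[0])-np.pi/2-v[2],"hinge",h)
for nme,y in(("L",.108),("M",0),("R",-.108)): print(nme,W((0,y,0)).round(4))
# bottles crop with colour segmentation
for p,nm in((t,"t"),(s,"s")):
    im=p["pixels"].astype(int); 
    crop=(180,160,290,270) if nm=="t" else (175,125,295,255)
    save(p,"b"+nm,crop=crop)
E
python3 - <<'E'
import cv2,numpy as np
a=cv2.imread('pics/bt.png');b=cv2.imread('pics/bs.png')
a=cv2.resize(a,(400,400));b=cv2.resize(b,(400,433))[:400]; cv2.imwrite('pics/bb.png',np.hstack([a,b]))
E
```

```text
[ 0.5278 -0.139  -0.1117] [-1.2 -0.6  1.3 -0.2 -1.2 -1.   1.7  0.4  0.4  0.9  1.2  0.8 -1.  -2.
  1.5  0.1 -0.7 -2.5 -0.4  0. ]
knob [ 0.53086545 -0.1349045   0.127     ] 0.21030569245487749 theta 0.4816974151243386
knob [ 0.53100406 -0.13447226  0.127     ] 0.21065873629632256 theta 0.4803419171784361
end 0.3805120362468763 0.49508376526429443 hinge [ 0.60692374 -0.33097495  0.096     ]
L [ 0.5399 -0.0316  0.    ]
M [ 0.5278 -0.139   0.    ]
R [ 0.5158 -0.2463  0.    ]
```

View pics/bb.png

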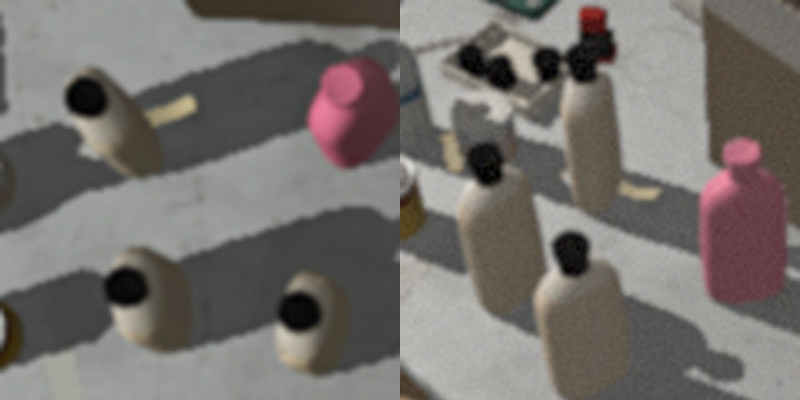

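```bash
cat > bot.py <<'E'
from h import *
def seg(p,x,y):
    im=cv2.GaussianBlur(p["pixels"],(3,3),0).astype(int); R,G,B=im[...,0],im[...,1],im[...,2]
    m=((R-B>22)&(R-G<45))|(im.max(2)<38)
    m=cv2.morphologyEx(m.astype(np.uint8),cv2.MORPH_OPEN,np.ones((3,3)))
    q=proj(p,[[x,y,.08],[x,y,.19]]); n,l,st,_=cv2.connectedComponentsWithStats(m)
    o=np.zeros(m.shape,bool)
    for a in q.round().astype(int): 
        k=l[a[1],a[0]]
        if k: o|=l==k
    return o
E
python3 - <<'E'
from bot import *
print("tips",tips_ahead() if callable(tips_ahead) else tips_ahead)
t=get_image("top");s=get_image("scene"); out=[t["pixels"].copy(),s["pixels"].copy()]
for x,y in[(.604,.404),(.447,.365),(.427,.223)]:
    v=[(p,seg(p,x,y)) for p in(t,s)]
    r,i=fitb(v,x,y); r1,i1=fitb(v[1:],x,y); r0,i0=fitb(v[:1],x,y); print([m.sum() for _,m in v],r.round(3),round(i,3),"| scene",r1.round(3),round(i1,3),"| top",r0.round(3),round(i0,3))
    for (p,m),o in zip(v,out):
        for mm,c in((m,(0,255,0)),(sil(p,*r),(255,0,0))): cv2.drawContours(o,cv2.findContours(mm.astype(np.uint8),0,2)[0],-1,c,1)
a=cv2.resize(out[0][160:270,180:290],(400,400),interpolation=0);b=cv2.resize(out[1][125:255,165:295],(400,400),interpolation=0)
cv2.imwrite("pics/fit.png",np.hstack([a,b])[...,::-1])
E
```

```text
tips 0.011
[np.int64(75), np.int64(109)] [0.621 0.409 2.458] 0.126 | scene [ 0.649  0.443 -0.676] 0.139 | top [ 0.631  0.423 -0.775] 0.116
[np.int64(79), np.int64(84)] [0.45 0.37 2.62] 0.109 | scene [ 0.457  0.38  -0.519] 0.095 | top [0.441 0.354 2.744] 0.126
[np.int64(79), np.int64(72)] [ 0.444  0.234 -0.626] 0.105 | scene [ 0.446  0.265 -0.608] 0.078 | top [ 0.447  0.228 -0.616] 0.135
```

View pics/fit.png

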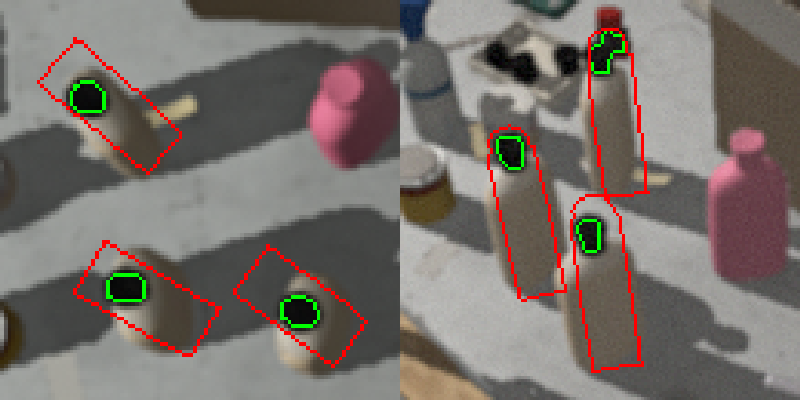

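```bash
cat > bot.py <<'E'
from h import *
def seg(p,x,y):
    im=p["pixels"]; q=proj(p,[[x,y,0],[x,y,.21]]); a=np.maximum(q.min(0)-22,0).astype(int); b=(q.max(0)+22).astype(int)
    ml=[m["region"] for m in masks_of(p,"bottle0") if m["region"].sum()<2000]
    c=proj(p,[x,y,.1])[0]; net=min(ml,key=lambda r:np.hypot(*(np.argwhere(r).mean(0)[::-1]-c))).astype(np.uint8)
    f=cv2.GaussianBlur(im,(3,3),0).astype(float); ch=(f[...,0]-f[...,2])/(f.sum(2)+1)
    w=ch[a[1]:b[1],a[0]:b[0]]; near=cv2.dilate(net,np.ones((9,9)))>0
    fg=np.median(ch[cv2.erode(net,np.ones((5,5)))>0]); bg=np.median(w[~near[a[1]:b[1],a[0]:b[0]]])
    m=((ch>(fg+bg)/2)|(f.max(2)<45))&near
    m=cv2.morphologyEx(m.astype(np.uint8),cv2.MORPH_OPEN,np.ones((3,3))); m=cv2.morphologyEx(m,cv2.MORPH_CLOSE,np.ones((5,5)))
    n,l,st,_=cv2.connectedComponentsWithStats(m); k=1+np.argmax(st[1:,4]); return l==k
E
cat > fitall.py <<'E'
from bot import *
def fitall(XY,name,ct=(180,160,290,270),cs=(165,125,295,255)):
    t=get_image("top");s=get_image("scene"); out=[t["pixels"].copy(),s["pixels"].copy()]
    for x,y in XY:
        v=[(p,seg(p,x,y)) for p in(t,s)]
        r,i=fitb(v,x,y); r1,i1=fitb(v[1:],x,y); r0,i0=fitb(v[:1],x,y); print([int(m.sum()) for _,m in v],r.round(3),round(i,3),"| scene",r1.round(3),round(i1,3),"| top",r0.round(3),round(i0,3))
        for (p,m),o in zip(v,out):
            for mm,c in((m,(0,255,0)),(sil(p,*r),(255,0,0))): cv2.drawContours(o,cv2.findContours(mm.astype(np.uint8),0,2)[0],-1,c,1)
    a,b=[cv2.resize(o[c[1]:c[3],c[0]:c[2]],(400,400),interpolation=0) for o,c in zip(out,(ct,cs))]
    cv2.imwrite(f"pics/{name}.png",np.hstack([a,b])[...,::-1])
E
python3 -c "
from fitall import *
fitall([(.604,.404),(.447,.365),(.427,.223)],'fit2')"
```

```text
[526, 755] [0.609 0.412 2.439] 0.728 | scene [0.614 0.417 2.463] 0.796 | top [0.607 0.406 2.374] 0.713
[533, 995] [0.447 0.363 2.3  ] 0.734 | scene [0.449 0.366 2.342] 0.8 | top [0.454 0.367 5.181] 0.704
[492, 1031] [0.425 0.226 1.038] 0.723 | scene [0.425 0.227 3.01 ] 0.749 | top [0.431 0.222 1.58 ] 0.748
```

View pics/fit2.png

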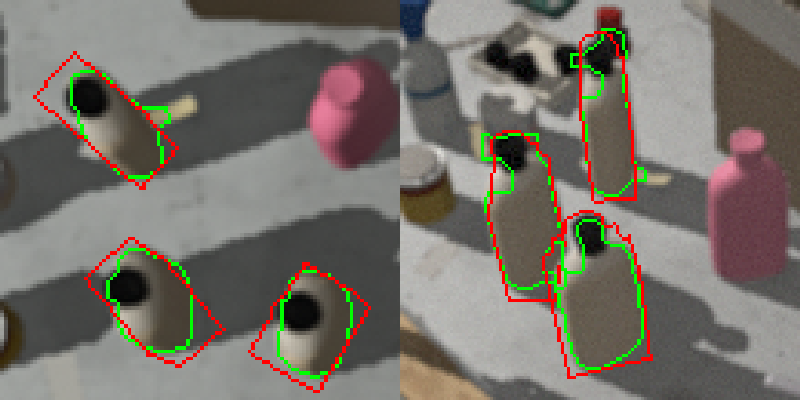

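```bash
cat >> h.py <<'E'
def sup(a,b,z,n=2.6):
    th=np.arange(0,6.28,.2); c,s=np.cos(th),np.sin(th)
    return np.array([[a/2*np.sign(i)*abs(i)**(2/n),b/2*np.sign(j)*abs(j)**(2/n),zz] for i,j in zip(c,s) for zz in z])
PARTS[:]=[sup(.05,.088,(0,.125)),np.vstack([sup(.05,.088,[.125]),sup(.045,.078,[.145]),sup(.036,.045,[.165])]),np.vstack([sup(.036,.045,[.165]),sup(.03,.03,[.175],2)]),_c]
def cap(p,x,y,z=.19):
    q=proj(p,[x,y,z])[0]; f=cv2.GaussianBlur(p["pixels"],(3,3),0).max(2); m=(f<50).astype(np.uint8)
    n,l,st,ce=cv2.connectedComponentsWithStats(m); k=min((k for k in range(1,n) if 15<st[k,4]<200),key=lambda k:np.hypot(*(ce[k]-q)))
    return ray(p,ce[k],z)[:2],int(st[k,4])
E
cat > fitall.py <<'E'
from bot import *
from scipy.optimize import minimize_scalar
def fitall(XY,name,ct=(180,160,290,270),cs=(165,125,295,255)):
    t=get_image("top");s=get_image("scene"); out=[t["pixels"].copy(),s["pixels"].copy()]
    for x,y in XY:
        ca,cb=cap(t,x,y),cap(s,x,y); x,y=(ca[0]+cb[0])/2
        v=[(p,seg(p,x,y)) for p in(t,s)]; A=np.arange(0,np.pi,.05)
        C=np.array([[(sil(p,x,y,a)&m).sum()/(sil(p,x,y,a)|m).sum() for a in A] for p,m in v])
        r=(x,y,A[C.sum(0).argmax()]); print(ca,cb,"yaw",r[2].round(2),C.sum(0).max()/2,"top",A[C[0].argmax()],C[0].max(),"scene",A[C[1].argmax()],C[1].max())
        for (p,m),o in zip(v,out):
            for mm,c in((m,(0,255,0)),(sil(p,*r),(255,0,0))): cv2.drawContours(o,cv2.findContours(mm.astype(np.uint8),0,2)[0],-1,c,1)
    a,b=[cv2.resize(o[c[1]:c[3],c[0]:c[2]],(400,400),interpolation=0) for o,c in zip(out,(ct,cs))]
    cv2.imwrite(f"pics/{name}.png",np.hstack([a,b])[...,::-1])
E
python3 -c "
from fitall import *
fitall([(.604,.404),(.447,.365),(.427,.223)],'fit3')"
```

```text
(array([0.6066112 , 0.40283417]), 87) (array([0.61687008, 0.40690387]), 125) yaw 2.0 0.7430078635264294 top 2.0 0.7856025039123631 scene 2.0500000000000003 0.7054507337526206
(array([0.44834638, 0.36528565]), 95) (array([0.44756467, 0.36478884]), 93) yaw 1.8 0.8255431860140353 top 1.8 0.8555729984301413 scene 2.0 0.8032345013477089
(array([0.42940971, 0.22281272]), 95) (array([0.42699319, 0.22073104]), 88) yaw 1.5 0.8067163889535593 top 1.4000000000000001 0.8670212765957447 scene 1.7000000000000002 0.7586484312148029
```

View pics/fit3.png

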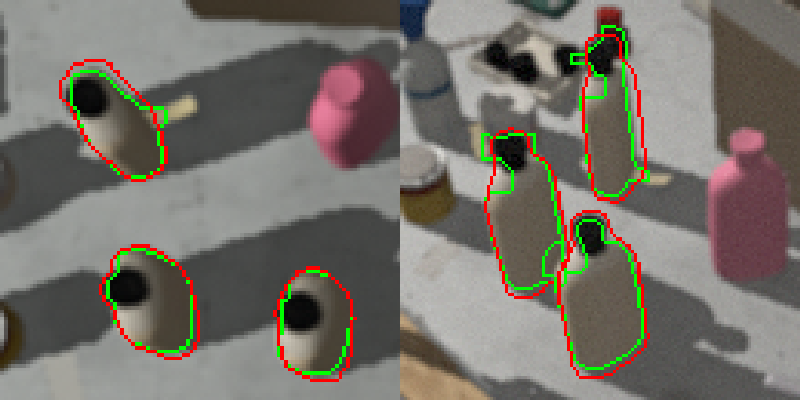

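Request:
play_rows --series '[{"dx": 17,"dy": -34,"turn": -0.043,"fingers": -1},{"dx": 17,"dy": -34,"turn": -0.043},{"dx": 17,"dy": -34,"turn": -0.043},{"dx": 17,"dy": -34,"turn": -0.043},{"dx": 17,"dy": -34,"turn": -0.043},{"dx": 17,"dy": -34,"turn": -0.043},{"dx": 17,"dy": -34,"turn": -0.043},{"dx": 17,"dy": -34,"turn": -0.043},{"dx": 17,"dy": -34,"turn": -0.043},{"dx": 17,"dy": -34,"turn": -0.043},{"dx": 17,"dy": -34,"turn": -0.043},{"dx": 17,"dy": -34,"turn": -0.043},{"dx": 17,"dy": -34,"turn": -0.043},{"dx": 17,"dy": -34,"turn": -0.043},{"dx": 17,"dy": -34,"turn": -0.043},{"dx": 17,"dy": -34,"turn": -0.043},{"dx": 17,"dy": -34,"turn": -0.043},{"dx": 17,"dy": -34,"turn": -0.043},{"dx": 17,"dy": -34,"turn": -0.043},{"dx": 0,"dy": 0}]' --squeeze 25

```text
invalid input at $.series[0]: expected keys fingers, dx, dy, dz, turn
```

Request:
play_rows --series '[{"fingers": -1,"dx": 17,"dy": -34,"dz": 0,"turn": -0.043},{"fingers": -1,"dx": 17,"dy": -34,"dz": 0,"turn": -0.043},{"fingers": -1,"dx": 17,"dy": -34,"dz": 0,"turn": -0.043},{"fingers": -1,"dx": 17,"dy": -34,"dz": 0,"turn": -0.043},{"fingers": -1,"dx": 17,"dy": -34,"dz": 0,"turn": -0.043},{"fingers": -1,"dx": 17,"dy": -34,"dz": 0,"turn": -0.043},{"fingers": -1,"dx": 17,"dy": -34,"dz": 0,"turn": -0.043},{"fingers": -1,"dx": 17,"dy": -34,"dz": 0,"turn": -0.043},{"fingers": -1,"dx": 17,"dy": -34,"dz": 0,"turn": -0.043},{"fingers": -1,"dx": 17,"dy": -34,"dz": 0,"turn": -0.043},{"fingers": -1,"dx": 17,"dy": -34,"dz": 0,"turn": -0.043},{"fingers": -1,"dx": 17,"dy": -34,"dz": 0,"turn": -0.043},{"fingers": -1,"dx": 17,"dy": -34,"dz": 0,"turn": -0.043},{"fingers": -1,"dx": 17,"dy": -34,"dz": 0,"turn": -0.043},{"fingers": -1,"dx": 17,"dy": -34,"dz": 0,"turn": -0.043},{"fingers": -1,"dx": 17,"dy": -34,"dz": 0,"turn": -0.043},{"fingers": -1,"dx": 17,"dy": -34,"dz": 0,"turn": -0.043},{"fingers": -1,"dx": 17,"dy": -34,"dz": 0,"turn": -0.043},{"fingers": -1,"dx": 17,"dy": -34,"dz": 0,"turn": -0.043},{"fingers": -1,"dx": 0,"dy": 0,"dz": 0,"turn": 0}]' --squeeze 25

```text
clock: 4.42
position: [0.5213, -0.134, 0.2451]
ee_rot: [0.003, 0.982, 0.191, 0.01]
contact_force: [0.5, 0.3, 0.3]
width: 0.0852
```

Request:
play_rows --series '[{"fingers": -1,"dx": 9,"dy": 0,"dz": -35,"turn": -0.015},{"fingers": -1,"dx": 0,"dy": 0,"dz": -35,"turn": 0},{"fingers": -1,"dx": 0,"dy": 0,"dz": -35,"turn": 0},{"fingers": -1,"dx": 0,"dy": 0,"dz": -10,"turn": 0},{"fingers": 1,"dx": 0,"dy": 0,"dz": 0,"turn": 0},{"fingers": 1,"dx": 0,"dy": 0,"dz": 0,"turn": 0},{"fingers": 1,"dx": 0,"dy": 0,"dz": 0,"turn": 0},{"fingers": 1,"dx": 0,"dy": 0,"dz": 0,"turn": 0},{"fingers": 1,"dx": 0,"dy": 0,"dz": 0,"turn": 0},{"fingers": 1,"dx": 0,"dy": 0,"dz": 0,"turn": 0}]'

```text
clock: 5.25
position: [0.5343, -0.1376, 0.1312]
ee_rot: [0.006, 0.983, 0.181, 0.015]
contact_force: [0.4, -0.9, -9.0]
width: 0.0192
```

```bash
python3 - <<'E'
import numpy as np
h=np.array([.607,-.331]);
for th in np.arange(.48,1.68,.0836):
    a=np.pi/2-.1117+th; print(round(th,2),(1000*(h+.21*np.array([np.cos(a),np.sin(a)]))).round(0))
E
```

```text
0.48 [ 531. -135.]
0.56 [ 515. -142.]
0.65 [ 500. -150.]
0.73 [ 485. -160.]
0.81 [ 471. -171.]
0.9 [ 458. -183.]
0.98 [ 447. -196.]
1.07 [ 436. -209.]
1.15 [ 426. -224.]
1.23 [ 418. -240.]
1.32 [ 411. -256.]
1.4 [ 405. -272.]
1.48 [ 401. -289.]
1.57 [ 398. -307.]
1.65 [ 397. -324.]
```

Request:
play_rows --series '[{"fingers": 1,"dx": -16,"dy": -7,"dz": 1,"turn": 0.083},{"fingers": 1,"dx": -15,"dy": -8,"dz": 0,"turn": 0.083},{"fingers": 1,"dx": -15,"dy": -10,"dz": 0,"turn": 0.083},{"fingers": 1,"dx": -14,"dy": -11,"dz": 0,"turn": 0.083},{"fingers": 1,"dx": -13,"dy": -12,"dz": 0,"turn": 0.083},{"fingers": 1,"dx": -11,"dy": -13,"dz": 0,"turn": 0.083},{"fingers": 1,"dx": -11,"dy": -13,"dz": 0,"turn": 0.083}]'

```text
clock: 5.83
position: [0.4384, -0.2149, 0.1313]
ee_rot: [0.006, 0.882, 0.47, 0.016]
contact_force: [6.2, -4.7, -12.8]
width: 0.0195
```

Request:
play_rows --series '[{"fingers": 1,"dx": -12,"dy": -12,"dz": 0,"turn": 0.083},{"fingers": 1,"dx": -9,"dy": -15,"dz": 0,"turn": 0.083},{"fingers": 1,"dx": -7,"dy": -16,"dz": 0,"turn": 0.083},{"fingers": 1,"dx": -6,"dy": -16,"dz": 0,"turn": 0.083},{"fingers": 1,"dx": -4,"dy": -17,"dz": 0,"turn": 0.083},{"fingers": 1,"dx": -3,"dy": -18,"dz": 0,"turn": 0.083},{"fingers": 1,"dx": -1,"dy": -17,"dz": 0,"turn": 0.06}]'

```text
clock: 6.42
position: [0.4039, -0.3315, 0.1315]
ee_rot: [0.011, 0.71, 0.704, 0.03]
contact_force: [16.3, 49.5, 14.2]
width: 0.0194
```

Request:
play_rows --series '[{"fingers": 1,"dx": 0,"dy": 3,"dz": 0,"turn": 0},{"fingers": -1,"dx": 0,"dy": 0,"dz": 0,"turn": 0},{"fingers": -1,"dx": 0,"dy": 0,"dz": 0,"turn": 0},{"fingers": -1,"dx": 0,"dy": 0,"dz": 0,"turn": 0},{"fingers": -1,"dx": 0,"dy": 0,"dz": 0,"turn": 0},{"fingers": -1,"dx": 0,"dy": 0,"dz": 40,"turn": 0},{"fingers": -1,"dx": 0,"dy": 0,"dz": 41,"turn": 0},{"fingers": -1,"dx": 0,"dy": 0,"dz": 41,"turn": 0}]'

```text
clock: 7.08
position: [0.4002, -0.3247, 0.2509]
ee_rot: [0.002, 0.71, 0.704, 0.031]
contact_force: [0.1, -1.5, -0.2]
width: 0.0853
```

Request:
play_rows --series '[{"fingers": -1,"dx": 2,"dy": 39,"dz": 0,"turn": -0.005},{"fingers": -1,"dx": 2,"dy": 39,"dz": 0,"turn": -0.005},{"fingers": -1,"dx": 2,"dy": 39,"dz": 0,"turn": -0.005},{"fingers": -1,"dx": 2,"dy": 39,"dz": 0,"turn": -0.005},{"fingers": -1,"dx": 2,"dy": 39,"dz": 0,"turn": -0.005},{"fingers": -1,"dx": 2,"dy": 39,"dz": 0,"turn": -0.005},{"fingers": -1,"dx": 2,"dy": 39,"dz": 0,"turn": -0.005},{"fingers": -1,"dx": 2,"dy": 39,"dz": 0,"turn": -0.005},{"fingers": -1,"dx": 2,"dy": 39,"dz": 0,"turn": -0.005},{"fingers": -1,"dx": 2,"dy": 39,"dz": 0,"turn": -0.005},{"fingers": -1,"dx": 2,"dy": 39,"dz": 0,"turn": -0.005},{"fingers": -1,"dx": 2,"dy": 39,"dz": 0,"turn": -0.005},{"fingers": -1,"dx": 2,"dy": 39,"dz": 0,"turn": -0.005},{"fingers": -1,"dx": 2,"dy": 39,"dz": 0,"turn": -0.005},{"fingers": -1,"dx": 0,"dy": 0,"dz": 0,"turn": 0}]'

```text
clock: 8.33
position: [0.4313, 0.2387, 0.2728]
ee_rot: [0.029, 0.736, 0.675, 0.038]
contact_force: [-0.0, 0.2, -0.6]
width: 0.0855
```

```bash
cat >> h.py <<'E'
from scipy.spatial.transform import Rotation as Ro
def st():
    s=get_state(); q=s["ee_rot"]; R=Ro.from_quat([q[1],q[2],q[3],q[0]]).as_matrix()
    print("t",round(s["clock"],2),"pos",(s["position"]*1000).round(1),"yaw",round(np.arctan2(R[1,0],R[0,0]),3),"zaxis",R[:,2].round(3),"xz",R[2,0].round(3),"q",s["qpos"].round(3),"F",s["contact_force"].round(1),"w",round(s["width"]*1000,1))
E
python3 -c "
from h import *
st()"
```

```text
t 8.33 pos [431.3 238.7 272.8] yaw 1.486 zaxis [ 0.096  0.009 -0.995] xz 0.017 q [ 0.384  0.087  1.675 -0.029  1.287 -1.094] F [-0.   0.2 -0.6] w 85.5
```

Request:
play_rows --series '[{"fingers": -1,"dx": -2,"dy": -8,"dz": -10,"turn": 0},{"fingers": -1,"dx": -2,"dy": -8,"dz": -10,"turn": 0},{"fingers": -1,"dx": 0,"dy": 0,"dz": 0,"turn": 0}]'

```text
clock: 8.58
position: [0.4267, 0.2269, 0.2536]
ee_rot: [0.03, 0.732, 0.679, 0.04]
contact_force: [-0.4, 0.3, 0.3]
width: 0.0857
```

```bash
python3 -c "
from h import *
st()"
```

```text
t 8.58 pos [426.7 226.9 253.6] yaw 1.497 zaxis [ 0.1    0.011 -0.995] xz 0.018 q [ 0.363  0.081  1.731 -0.027  1.233 -1.125] F [-0.4  0.3  0.3] w 85.7
```

Request:
play_rows --series '[{"fingers": -1,"dx": 0,"dy": 0,"dz": 40,"turn": 0},{"fingers": -1,"dx": 0,"dy": 0,"dz": 0,"turn": 0}]'

```text
clock: 8.75
position: [0.4243, 0.2258, 0.2927]
ee_rot: [0.029, 0.732, 0.679, 0.037]
contact_force: [1.0, 0.0, 2.3]
width: 0.0853
```

```bash
python3 -c "
from h import *
st()"
```

```text
t 8.75 pos [424.3 225.8 292.7] yaw 1.497 zaxis [ 0.094  0.008 -0.996] xz 0.016 q [ 0.363  0.058  1.658 -0.026  1.334 -1.128] F [1.  0.  2.3] w 85.3
```

Request:
play_rows --series '[{"fingers": -1,"dx": 0,"dy": 0,"dz": -40,"turn": 0},{"fingers": -1,"dx": 0,"dy": 0,"dz": 0,"turn": 0}]'

```text
clock: 8.92
position: [0.4243, 0.2253, 0.2543]
ee_rot: [0.03, 0.733, 0.679, 0.039]
contact_force: [-2.1, -0.7, -0.9]
width: 0.0853
```

```bash
python3 -c "
from h import *
st()"
```

```text
t 8.92 pos [424.3 225.3 254.3] yaw 1.495 zaxis [ 0.098  0.01  -0.995] xz 0.017 q [ 0.362  0.077  1.734 -0.027  1.236 -1.125] F [-2.1 -0.7 -0.9] w 85.3
```

Request:
play_rows --series '[{"fingers": -1,"dx": -40,"dy": 0,"dz": 0,"turn": 0},{"fingers": -1,"dx": 0,"dy": 0,"dz": 0,"turn": 0}]'

```text
clock: 9.08
position: [0.388, 0.2248, 0.2558]
ee_rot: [0.03, 0.734, 0.678, 0.039]
contact_force: [-1.7, -0.5, -1.1]
width: 0.0853
```

```bash
python3 -c "
from h import *
st()"
```

```text
t 9.08 pos [388.  224.8 255.8] yaw 1.493 zaxis [ 0.098  0.01  -0.995] xz 0.017 q [ 0.393  0.026  1.784 -0.03   1.237 -1.091] F [-1.7 -0.5 -1.1] w 85.3
```

Request:
play_rows --series '[{"fingers": -1,"dx": 40,"dy": 0,"dz": 0,"turn": 0},{"fingers": -1,"dx": 0,"dy": 0,"dz": 0,"turn": 0}]'

```text
clock: 9.25
position: [0.4287, 0.2254, 0.26]
ee_rot: [0.031, 0.733, 0.678, 0.042]
contact_force: [1.2, 0.2, 0.0]
width: 0.0852
```

```bash
python3 -c "
from h import *
st()"
```

```text
t 9.25 pos [428.7 225.4 260. ] yaw 1.495 zaxis [ 0.104  0.012 -0.995] xz 0.02 q [ 0.359  0.076  1.721 -0.027  1.244 -1.128] F [1.2 0.2 0. ] w 85.2
```

Request:
play_rows --series '[{"fingers": -1,"dx": -1,"dy": -4,"dz": -30,"turn": 0},{"fingers": -1,"dx": 0,"dy": 0,"dz": -30,"turn": 0},{"fingers": -1,"dx": 0,"dy": 0,"dz": -30,"turn": 0},{"fingers": -1,"dx": 0,"dy": 0,"dz": -12,"turn": 0},{"fingers": -1,"dx": 0,"dy": 0,"dz": 0,"turn": 0}]'

```text
clock: 9.67
position: [0.4389, 0.2232, 0.1674]
ee_rot: [0.036, 0.734, 0.676, 0.054]
contact_force: [-0.6, 0.2, 0.3]
width: 0.0855
```

```bash
python3 -c "
from h import *
st()
t=get_image('top');s=get_image('scene')
a=cv2.resize(t['pixels'][150:300,180:460],(800,429));save(t,'topd',crop=(180,140,480,300));save(s,'scened',crop=(180,120,330,270))"
```

```text
t 9.67 pos [438.9 223.2 167.4] yaw 1.492 zaxis [ 0.128  0.02  -0.992] xz 0.03 q [ 0.347  0.149  1.883 -0.03   0.982 -1.128] F [-0.6  0.2  0.3] w 85.5
```

View pics/scened.png

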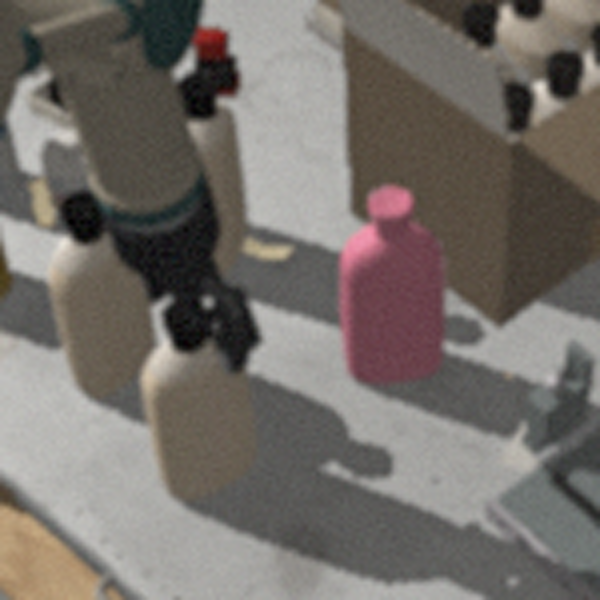

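Request:
play_rows --series '[{"fingers": -1,"dx": -6,"dy": -1,"dz": -3,"turn": 0},{"fingers": -1,"dx": -5,"dy": 0,"dz": -3,"turn": 0},{"fingers": -1,"dx": 0,"dy": 0,"dz": -3,"turn": 0},{"fingers": -1,"dx": 0,"dy": 0,"dz": -2,"turn": 0},{"fingers": -1,"dx": 0,"dy": 0,"dz": 0,"turn": 0}]'

```text
clock: 10.18
position: [0.4323, 0.2241, 0.1645]
ee_rot: [0.039, 0.733, 0.676, 0.061]
contact_force: [0.4, 0.0, -0.1]
width: 0.0851
```

```bash
python3 -c "
from h import *
st()"
```

```text
t 10.18 pos [432.3 224.1 164.5] yaw 1.492 zaxis [ 0.143  0.025 -0.989] xz 0.037 q [ 0.354  0.137  1.909 -0.032  0.952 -1.119] F [ 0.4  0.  -0.1] w 85.1
```

Request:
play_rows --series '[{"fingers": -1,"dx": 0,"dy": 0,"dz": 0,"turn": 0},{"fingers": -1,"dx": 0,"dy": 0,"dz": 0,"turn": 0},{"fingers": -1,"dx": 0,"dy": 0,"dz": 0,"turn": 0},{"fingers": -1,"dx": 0,"dy": 0,"dz": 0,"turn": 0},{"fingers": -1,"dx": 0,"dy": 0,"dz": 0,"turn": 0}]'

```text
clock: 10.6
position: [0.4328, 0.2245, 0.1653]
ee_rot: [0.04, 0.733, 0.676, 0.062]
contact_force: [0.2, -0.1, -0.0]
width: 0.0854
```

```bash
python3 -c "
from h import *
st()"
```

```text
t 10.6 pos [432.8 224.5 165.3] yaw 1.493 zaxis [ 0.145  0.026 -0.989] xz 0.038 q [ 0.354  0.136  1.908 -0.032  0.952 -1.119] F [ 0.2 -0.1 -0. ] w 85.4
```

Request:
play_rows --series '[{"fingers": -1,"dx": 0,"dy": 0,"dz": 3,"turn": 0},{"fingers": -1,"dx": 0,"dy": 0,"dz": 3,"turn": 0},{"fingers": -1,"dx": 0,"dy": 0,"dz": 3,"turn": 0},{"fingers": -1,"dx": 0,"dy": 0,"dz": 3,"turn": 0},{"fingers": -1,"dx": 0,"dy": 0,"dz": 3,"turn": 0},{"fingers": -1,"dx": 0,"dy": 0,"dz": 0,"turn": 0}]'

```text
clock: 11.1
position: [0.4332, 0.2245, 0.182]
ee_rot: [0.04, 0.733, 0.676, 0.062]
contact_force: [0.0, -0.3, 0.3]
width: 0.0853
```

```bash
python3 -c "
from h import *
st()"
```

```text
t 11.1 pos [433.2 224.5 182. ] yaw 1.493 zaxis [ 0.145  0.026 -0.989] xz 0.038 q [ 0.354  0.12   1.881 -0.031  0.996 -1.121] F [ 0.  -0.3  0.3] w 85.3
```

Request:
play_rows --series '[{"fingers": -1,"dx": 0,"dy": 0,"dz": -30,"turn": 0},{"fingers": -1,"dx": 0,"dy": 0,"dz": 0,"turn": 0}]'

```text
clock: 11.27
position: [0.4343, 0.2249, 0.1532]
ee_rot: [0.04, 0.733, 0.676, 0.064]
contact_force: [-1.9, -1.0, -2.0]
width: 0.0852
```

```bash
python3 -c "
from h import *
st()"
```

```text
t 11.27 pos [434.3 224.9 153.2] yaw 1.493 zaxis [ 0.149  0.028 -0.988] xz 0.04 q [ 0.354  0.149  1.928 -0.033  0.915 -1.117] F [-1.9 -1.  -2. ] w 85.2
```

Request:
play_rows --series '[{"fingers": -1,"dx": -3,"dy": -3,"dz": 4,"turn": 0},{"fingers": 1,"dx": 0,"dy": 0,"dz": 0,"turn": 0},{"fingers": 1,"dx": 0,"dy": 0,"dz": 0,"turn": 0},{"fingers": 1,"dx": 0,"dy": 0,"dz": 0,"turn": 0},{"fingers": 1,"dx": 0,"dy": 0,"dz": 0,"turn": 0},{"fingers": 1,"dx": 0,"dy": 0,"dz": 0,"turn": 0},{"fingers": 1,"dx": 0,"dy": 0,"dz": 0,"turn": 0}]' --squeeze 40

```text
clock: 11.85
position: [0.4322, 0.2216, 0.1612]
ee_rot: [0.042, 0.733, 0.676, 0.065]
contact_force: [0.5, 0.6, -2.9]
width: 0.0411
```

```bash
python3 -c "
from h import *
st()
s=get_image('scene');save(s,'scenee',crop=(180,120,330,270))"
```

```text
t 11.85 pos [432.2 221.6 161.2] yaw 1.493 zaxis [ 0.152  0.028 -0.988] xz 0.04 q [ 0.35   0.134  1.924 -0.033  0.931 -1.123] F [ 0.5  0.6 -2.9] w 41.1
```

View pics/scenee.png

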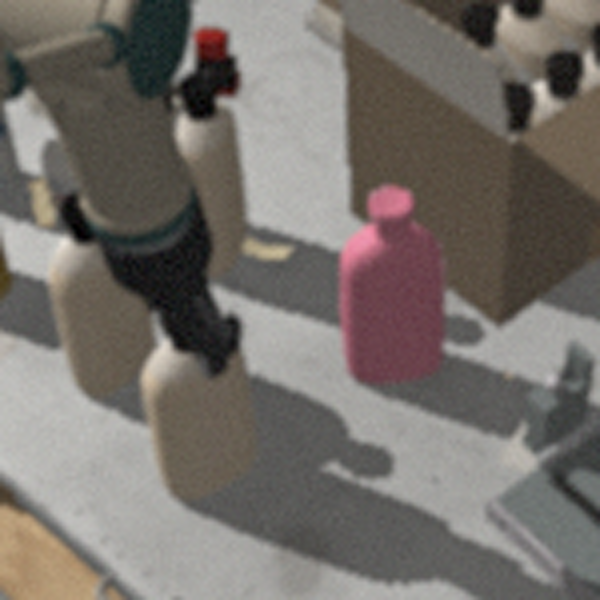

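Request:
play_rows --series '[{"fingers": 1,"dx": 0,"dy": 0,"dz": 10,"turn": 0},{"fingers": 1,"dx": 0,"dy": 0,"dz": 10,"turn": 0},{"fingers": 1,"dx": 4,"dy": -33,"dz": 0,"turn": -0.114},{"fingers": 1,"dx": 4,"dy": -33,"dz": 0,"turn": -0.114},{"fingers": 1,"dx": 4,"dy": -33,"dz": 0,"turn": -0.114},{"fingers": 1,"dx": 4,"dy": -33,"dz": 0,"turn": -0.114},{"fingers": 1,"dx": 4,"dy": -33,"dz": 0,"turn": -0.114},{"fingers": 1,"dx": 4,"dy": -33,"dz": 0,"turn": -0.114},{"fingers": 1,"dx": 4,"dy": -33,"dz": 0,"turn": -0.114}]' --squeeze 60

```text
clock: 12.65
position: [0.4505, -0.0113, 0.1737]
ee_rot: [0.055, 0.943, 0.326, 0.038]
contact_force: [0.5, 0.0, -6.7]
width: 0.0396
```

```bash
python3 -c "
from h import *
st()"
```

```text
t 12.65 pos [450.5 -11.3 173.7] yaw 0.668 zaxis [ 0.107 -0.079 -0.991] xz 0.036 q [-0.129  0.089  1.939 -0.076  0.998 -0.757] F [ 0.5  0.  -6.7] w 39.6
```

Request:
play_rows --series '[{"fingers": 1,"dx": 5,"dy": -33,"dz": 1,"turn": -0.114},{"fingers": 1,"dx": 5,"dy": -33,"dz": 1,"turn": -0.114},{"fingers": 1,"dx": 5,"dy": -33,"dz": 1,"turn": -0.114},{"fingers": 1,"dx": 5,"dy": -33,"dz": 1,"turn": -0.114},{"fingers": 1,"dx": 5,"dy": -33,"dz": 0,"turn": -0.114},{"fingers": 1,"dx": 3,"dy": -30,"dz": 0,"turn": -0.105},{"fingers": 1,"dx": 0,"dy": -28,"dz": 0,"turn": -0.105},{"fingers": 1,"dx": 0,"dy": 0,"dz": 0,"turn": 0}]'

```text
clock: 13.32
position: [0.4729, -0.2486, 0.1694]
ee_rot: [0.061, 0.995, -0.081, 0.008]
contact_force: [0.8, -1.7, -5.1]
width: 0.0384
```

```bash
python3 -c "
from h import *
st()"
```

```text
t 13.32 pos [ 472.9 -248.6  169.4] yaw -0.162 zaxis [ 0.006 -0.122 -0.993] xz 0.025 q [-0.547  0.241  1.754 -0.115  1.082 -0.333] F [ 0.8 -1.7 -5.1] w 38.4
```

Request:
play_rows --series '[{"fingers": 1,"dx": 4,"dy": 3,"dz": 0,"turn": 0.05},{"fingers": 1,"dx": 4,"dy": 2,"dz": -4,"turn": 0},{"fingers": 1,"dx": 0,"dy": 0,"dz": -4,"turn": 0}]'

```text
clock: 13.57
position: [0.481, -0.249, 0.1626]
ee_rot: [0.063, 0.996, -0.057, 0.008]
contact_force: [-4.4, -4.6, 30.7]
width: 0.0384
```

```bash
python3 -c "
from h import *
st()
t=get_image('top');s=get_image('scene');save(t,'t1',3,crop=(310,130,510,290));save(s,'s1',3,crop=(270,190,470,390))
a=cv2.imread('pics/t1.png');b=cv2.imread('pics/s1.png');c=np.zeros((600,800,3),np.uint8);c[:320,:400]=cv2.resize(a,(400,320));c[:400,400:]=cv2.resize(b,(400,400));cv2.imwrite('pics/c1.png',c[:400])"
```

```text
t 13.57 pos [ 481.  -249.   162.6] yaw -0.113 zaxis [ 0.01  -0.127 -0.992] xz 0.024 q [-0.538  0.255  1.753 -0.12   1.063 -0.369] F [-4.4 -4.6 30.7] w 38.4
```

View pics/c1.png

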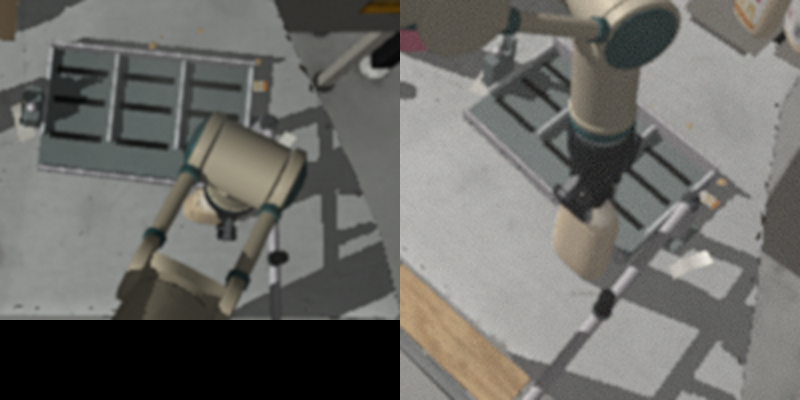

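Request:
play_rows --series '[{"fingers": -1,"dx": 0,"dy": 0,"dz": 1,"turn": 0},{"fingers": -1,"dx": 0,"dy": 0,"dz": 0,"turn": 0},{"fingers": -1,"dx": 0,"dy": 0,"dz": 0,"turn": 0},{"fingers": -1,"dx": 0,"dy": 0,"dz": 0,"turn": 0},{"fingers": -1,"dx": 0,"dy": 0,"dz": 0,"turn": 0},{"fingers": -1,"dx": 0,"dy": 2,"dz": 14,"turn": 0},{"fingers": -1,"dx": 0,"dy": 2,"dz": 14,"turn": 0},{"fingers": -1,"dx": 0,"dy": 0,"dz": 0,"turn": 0}]'

```text
clock: 14.33
position: [0.4826, -0.2415, 0.1929]
ee_rot: [0.062, 0.996, -0.057, 0.01]
contact_force: [-0.3, -0.3, -0.5]
width: 0.0854
```

```bash
python3 -c "
from h import *
st()"
```

```text
t 14.33 pos [ 482.6 -241.5  192.9] yaw -0.113 zaxis [ 0.013 -0.126 -0.992] xz 0.027 q [-0.526  0.226  1.711 -0.113  1.133 -0.367] F [-0.3 -0.3 -0.5] w 85.4
```

Request:
play_rows --series '[{"fingers": -1,"dx": 0,"dy": 0,"dz": 0,"turn": 0.123},{"fingers": -1,"dx": 0,"dy": 0,"dz": 0,"turn": 0.123},{"fingers": -1,"dx": 0,"dy": 0,"dz": 0,"turn": 0.123},{"fingers": -1,"dx": 0,"dy": 0,"dz": 0,"turn": 0.123},{"fingers": -1,"dx": 0,"dy": 0,"dz": 0,"turn": 0.123},{"fingers": -1,"dx": 0,"dy": 0,"dz": 0,"turn": 0.123},{"fingers": -1,"dx": 0,"dy": 0,"dz": 0,"turn": 0.123},{"fingers": -1,"dx": 0,"dy": 0,"dz": 0,"turn": 0.123},{"fingers": -1,"dx": 0,"dy": 0,"dz": 0,"turn": 0.123},{"fingers": -1,"dx": 0,"dy": 0,"dz": 0,"turn": 0.123},{"fingers": -1,"dx": 0,"dy": 0,"dz": 0,"turn": 0.123},{"fingers": -1,"dx": 0,"dy": 0,"dz": 0,"turn": 0.123},{"fingers": -1,"dx": 0,"dy": 0,"dz": 0,"turn": 0.1},{"fingers": -1,"dx": 0,"dy": 0,"dz": 0,"turn": 0}]'

```text
clock: 15.5
position: [0.4795, -0.2374, 0.1808]
ee_rot: [0.032, 0.732, 0.679, 0.048]
contact_force: [0.1, 0.0, 0.1]
width: 0.0853
```

```bash
python3 -c "
from h import *
st()
s=get_image('scene');t=get_image('top')
for p in(s,t): print(cap(p,.481,-.245))"
```

```text
t 15.5 pos [ 479.5 -237.4  180.8] yaw 1.498 zaxis [ 0.114  0.019 -0.993] xz 0.028 q [-0.646  0.214  1.758  0.095  1.091 -2.183] F [0.1 0.  0.1] w 85.3
(array([ 0.52742308, -0.28791963]), 17)
(array([ 0.48643267, -0.22099446]), 69)
```

Request:
play_rows --series '[{"fingers": -1,"dx": 0,"dy": -7,"dz": 6,"turn": -0.04},{"fingers": 1,"dx": 0,"dy": 0,"dz": 0,"turn": 0},{"fingers": 1,"dx": 0,"dy": 0,"dz": 0,"turn": 0},{"fingers": 1,"dx": 0,"dy": 0,"dz": 0,"turn": 0},{"fingers": 1,"dx": 0,"dy": 0,"dz": 0,"turn": 0},{"fingers": 1,"dx": 0,"dy": 0,"dz": 0,"turn": 0}]' --squeeze 20

```text
clock: 16.1
position: [0.4789, -0.2436, 0.1855]
ee_rot: [0.032, 0.749, 0.66, 0.047]
contact_force: [-1.0, -2.5, 0.2]
width: 0.0364
```

```bash
cat >> h.py <<'E'
RK=np.array([.5278,-.139,-.1117])
def rk(p):
    d=np.array(p[:2])-RK[:2]; c,n=np.cos(RK[2]),np.sin(RK[2]); return np.array([c*d[0]+n*d[1],-n*d[0]+c*d[1]])*1000
E
python3 -c "
from h import *
st(); print(rk(get_state()['position']))"
```

```text
t 16.1 pos [ 478.9 -243.6  185.5] yaw 1.447 zaxis [ 0.113  0.013 -0.994] xz 0.027 q [-0.653  0.212  1.747  0.089  1.101 -2.135] F [-1.  -2.5  0.2] w 36.4
[ -36.98072959 -109.36855035]
```

Request:
play_rows --series '[{"fingers": 1,"dx": 0,"dy": 0,"dz": 5,"turn": 0},{"fingers": 1,"dx": 5,"dy": 0,"dz": 0,"turn": 0},{"fingers": 1,"dx": 5,"dy": -1,"dz": 0,"turn": 0},{"fingers": 1,"dx": 2,"dy": 0,"dz": 0,"turn": 0},{"fingers": 1,"dx": 0,"dy": 0,"dz": -4,"turn": 0},{"fingers": 1,"dx": 0,"dy": 0,"dz": 0,"turn": 0}]' --squeeze 25

```text
clock: 16.6
position: [0.4906, -0.2437, 0.1851]
ee_rot: [0.03, 0.749, 0.661, 0.046]
contact_force: [0.0, 0.4, -5.1]
width: 0.036
```

```bash
python3 - <<'E'
from h import *
st(); print(rk(get_state()['position']))
c,n=np.cos(RK[2]),np.sin(RK[2])
ph=np.radians([0,5,10,15,20,25,30,35,40,45,50,55,60,65,70,75,80,85,88])
x=167.5*np.sin(ph)-25*np.cos(ph); z=26+167.5*np.cos(ph)+25*np.sin(ph)
for i in range(1,len(ph)): dx=x[i]-x[i-1]; print(round(np.degrees(ph[i])),"abs",x[i].round(),z[i].round(),"d",(c*dx).round(1),(n*dx).round(1),(z[i]-z[i-1]).round(1))
E
```

```text
t 16.6 pos [ 490.6 -243.7  185.1] yaw 1.448 zaxis [ 0.108  0.015 -0.994] xz 0.028 q [-0.638  0.23   1.723  0.085  1.111 -2.119] F [ 0.   0.4 -5.1] w 36.0
[ -25.246896   -108.21057264]
5 abs -10.0 195.0 d 14.6 -1.6 1.5
10 abs 4.0 195.0 d 14.7 -1.6 0.3
15 abs 19.0 194.0 d 14.6 -1.6 -1.0
20 abs 34.0 192.0 d 14.5 -1.6 -2.3
25 abs 48.0 188.0 d 14.2 -1.6 -3.6
30 abs 62.0 184.0 d 13.9 -1.6 -4.8
35 abs 76.0 178.0 d 13.4 -1.5 -6.0
40 abs 89.0 170.0 d 12.8 -1.4 -7.2
45 abs 101.0 162.0 d 12.2 -1.4 -8.3
50 abs 112.0 153.0 d 11.4 -1.3 -9.3
55 abs 123.0 143.0 d 10.6 -1.2 -10.3
60 abs 133.0 131.0 d 9.6 -1.1 -11.2
65 abs 141.0 119.0 d 8.6 -1.0 -12.0
70 abs 149.0 107.0 d 7.6 -0.8 -12.7
75 abs 155.0 94.0 d 6.4 -0.7 -13.3
80 abs 161.0 80.0 d 5.3 -0.6 -13.8
85 abs 165.0 66.0 d 4.0 -0.5 -14.2
88 abs 167.0 57.0 d 1.8 -0.2 -8.7
```

Request:
play_rows --series '[{"fingers": 1,"dx": 0,"dy": 0,"dz": -3,"turn": 0},{"fingers": 1,"dx": 2,"dy": 0,"dz": -2,"turn": 0},{"fingers": 1,"dx": 2,"dy": 0,"dz": 0,"turn": 0}]'

```text
clock: 16.85
position: [0.496, -0.2444, 0.1854]
ee_rot: [0.033, 0.748, 0.661, 0.046]
contact_force: [-1.9, -1.2, -5.2]
width: 0.0361
```

```bash
python3 -c "
from h import *
st(); print(rk(get_state()['position']))"
```

```text
t 16.85 pos [ 496.  -244.4  185.4] yaw 1.449 zaxis [ 0.113  0.011 -0.994] xz 0.025 q [-0.633  0.235  1.717  0.085  1.107 -2.115] F [-1.9 -1.2 -5.2] w 36.1
[ -19.80203312 -108.32671512]
```

Request:
play_rows --series '[{"fingers": 1,"dx": 14,"dy": -1.5,"dz": 0,"turn": 0},{"fingers": 1,"dx": 14,"dy": -1.5,"dz": 0,"turn": 0},{"fingers": 1,"dx": 14,"dy": -1.5,"dz": -2,"turn": 0},{"fingers": 1,"dx": 14,"dy": -1.5,"dz": -3,"turn": 0},{"fingers": 1,"dx": 14,"dy": -1.5,"dz": -5,"turn": 0},{"fingers": 1,"dx": 13,"dy": -1.5,"dz": -6,"turn": 0}]'

```text
clock: 17.35
position: [0.5798, -0.2544, 0.1705]
ee_rot: [0.033, 0.748, 0.662, 0.043]
contact_force: [-1.1, -1.6, 0.2]
width: 0.0363
```

```bash
python3 -c "
from h import *
st(); print(rk(get_state()['position']))"
```

```text
t 17.35 pos [ 579.8 -254.4  170.5] yaw 1.45 zaxis [ 0.109  0.008 -0.994] xz 0.021 q [-0.559  0.36   1.568  0.071  1.125 -2.036] F [-1.1 -1.6  0.2] w 36.3
[  64.57637033 -108.85699447]
```

Request:
play_rows --series '[{"fingers": 1,"dx": 13,"dy": -1.5,"dz": -5,"turn": 0},{"fingers": 1,"dx": 12.5,"dy": -1.5,"dz": -6,"turn": 0},{"fingers": 1,"dx": 12,"dy": -1.5,"dz": -8,"turn": 0},{"fingers": 1,"dx": 11,"dy": -1,"dz": -9,"turn": 0},{"fingers": 1,"dx": 10.5,"dy": -1,"dz": -10,"turn": 0},{"fingers": 1,"dx": 9,"dy": -1,"dz": -10,"turn": 0}]'

```text
clock: 17.85
position: [0.6537, -0.2616, 0.114]
ee_rot: [0.03, 0.748, 0.662, 0.042]
contact_force: [-2.5, -1.0, -1.3]
width: 0.0354
```

```bash
python3 -c "
from h import *
st(); print(rk(get_state()['position']))
s=get_image('scene');t=get_image('top');save(s,'s2',3,crop=(270,190,470,390));save(t,'t2',3,crop=(310,130,510,290))"
```

```text
t 17.85 pos [ 653.7 -261.6  114. ] yaw 1.451 zaxis [ 0.102  0.011 -0.995] xz 0.023 q [-0.509  0.507  1.469  0.067  1.083 -1.988] F [-2.5 -1.  -1.3] w 35.4
[ 138.82584525 -107.8048206 ]
```

View pics/s2.png

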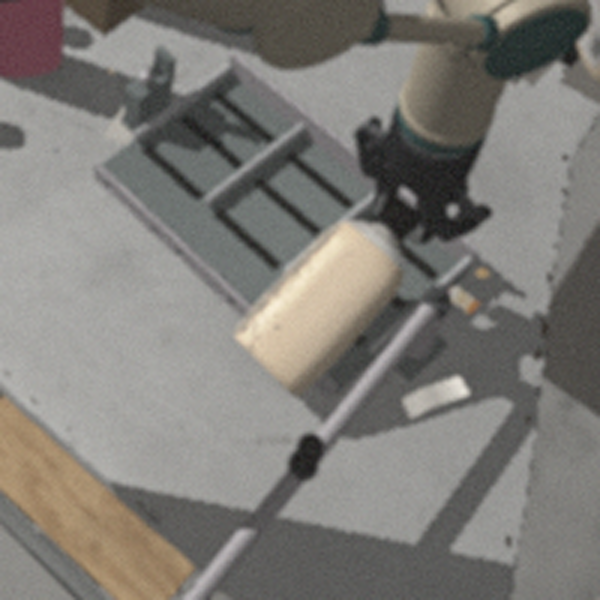

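Request:
play_rows --series '[{"fingers": 1,"dx": 7,"dy": -1,"dz": -11,"turn": 0},{"fingers": 1,"dx": 6,"dy": -0.5,"dz": -12,"turn": 0},{"fingers": 1,"dx": 5,"dy": -0.5,"dz": -12,"turn": 0},{"fingers": 1,"dx": 4,"dy": -0.5,"dz": -12,"turn": 0},{"fingers": 1,"dx": 2,"dy": 0,"dz": -9,"turn": 0}]'

```text
clock: 18.37
position: [0.6813, -0.2643, 0.0551]
ee_rot: [0.031, 0.748, 0.662, 0.044]
contact_force: [0.1, -0.1, -1.1]
width: 0.0359
```

```bash
python3 -c "
from h import *
st(); print(rk(get_state()['position']))"
```

```text
t 18.37 pos [ 681.3 -264.3   55.1] yaw 1.45 zaxis [ 0.107  0.011 -0.994] xz 0.024 q [-0.494  0.592  1.472  0.072  0.989 -1.98 ] F [ 0.1 -0.1 -1.1] w 35.9
[ 166.52297588 -107.42922172]
```

Request:
play_rows --series '[{"fingers": 1,"dx": 0,"dy": 0,"dz": -8,"turn": 0},{"fingers": -0.2,"dx": 0,"dy": 0,"dz": 0,"turn": 0},{"fingers": -0.2,"dx": 0,"dy": 0,"dz": 0,"turn": 0},{"fingers": -0.2,"dx": 0,"dy": 0,"dz": 0,"turn": 0},{"fingers": -0.2,"dx": 0,"dy": 0,"dz": 10,"turn": 0},{"fingers": -0.2,"dx": 0,"dy": 0,"dz": 35,"turn": 0},{"fingers": -0.2,"dx": 0,"dy": 0,"dz": 40,"turn": 0},{"fingers": -1,"dx": 0,"dy": 0,"dz": 40,"turn": 0},{"fingers": -1,"dx": 0,"dy": 0,"dz": 40,"turn": 0},{"fingers": -1,"dx": 0,"dy": 0,"dz": 35,"turn": 0},{"fingers": -1,"dx": 0,"dy": 0,"dz": 0,"turn": 0}]'

```text
clock: 19.28
position: [0.6792, -0.2621, 0.2598]
ee_rot: [0.033, 0.749, 0.661, 0.046]
contact_force: [0.4, 0.0, 1.5]
width: 0.0855
```

```bash
python3 -c "
from h import *
st(); print(rk(get_state()['position']))
t=get_image('top');s=get_image('scene')
for c in[(.448,.365),(.607,.403)]: print(cap(t,*c),cap(s,*c))
for p in(t,s): print([(round(m['p'],2),ray(p,m['xy'],.04).round(3)[:2]) for m in masks_of(p,'glue_can')])
"
```

```text
t 19.28 pos [ 679.2 -262.1  259.8] yaw 1.448 zaxis [ 0.112  0.011 -0.994] xz 0.025 q [-0.494  0.45   1.198  0.064  1.4   -1.949] F [0.4 0.  1.5] w 85.5
[ 164.13791603 -105.47816807]
(array([0.44816515, 0.36550637]), 97) (array([0.72613191, 0.2224412 ]), 72)
(array([0.60648366, 0.40267964]), 88) (array([0.72613191, 0.2224412 ]), 72)
[(0.84, array([0.413, 0.515])), (0.75, array([ 0.383, -0.341]))]
[]
```

Request:
play_rows --series '[{"fingers": -1,"dx": -14,"dy": 37.5,"dz": 0,"turn": 0.025},{"fingers": -1,"dx": -14,"dy": 37.5,"dz": 0,"turn": 0.025},{"fingers": -1,"dx": -14,"dy": 37.5,"dz": 0,"turn": 0.025},{"fingers": -1,"dx": -14,"dy": 37.5,"dz": 0,"turn": 0.025},{"fingers": -1,"dx": -14,"dy": 37.5,"dz": 0,"turn": 0.025},{"fingers": -1,"dx": -14,"dy": 37.5,"dz": 0,"turn": 0.025},{"fingers": -1,"dx": -14,"dy": 37.5,"dz": 0,"turn": 0.025},{"fingers": -1,"dx": -14,"dy": 37.5,"dz": 0,"turn": 0.025},{"fingers": -1,"dx": -14,"dy": 37.5,"dz": 0,"turn": 0.025},{"fingers": -1,"dx": -14,"dy": 37.5,"dz": 0,"turn": 0.025},{"fingers": -1,"dx": -14,"dy": 37.5,"dz": 0,"turn": 0.025},{"fingers": -1,"dx": -14,"dy": 37.5,"dz": 0,"turn": 0.025},{"fingers": -1,"dx": -14,"dy": 37.5,"dz": 0,"turn": 0.025},{"fingers": -1,"dx": -14,"dy": 37.5,"dz": 0,"turn": 0.025},{"fingers": -1,"dx": -14,"dy": 37.5,"dz": 0,"turn": 0.025},{"fingers": -1,"dx": -14,"dy": 37.5,"dz": 0,"turn": 0.025},{"fingers": -1,"dx": 0,"dy": 0,"dz": 0,"turn": 0}]'

```text
clock: 20.9
position: [0.4159, 0.3506, 0.205]
ee_rot: [-0.011, 0.601, 0.799, 0.018]
contact_force: [0.3, -0.2, 1.2]
width: 0.0853
```

```bash
python3 -c "
from h import *
st()
t=get_image('top');s=get_image('scene')
# check laid bottle 0
save(s,'s3',3,crop=(270,190,470,390));save(t,'t3',4,crop=(310,130,510,280))"
```

```text
t 20.9 pos [415.9 350.6 205. ] yaw 1.853 zaxis [ 0.004  0.041 -0.999] xz 0.038 q [ 0.551  0.238  1.654  0.035  1.224 -1.313] F [ 0.3 -0.2  1.2] w 85.3
```

View pics/t3.png

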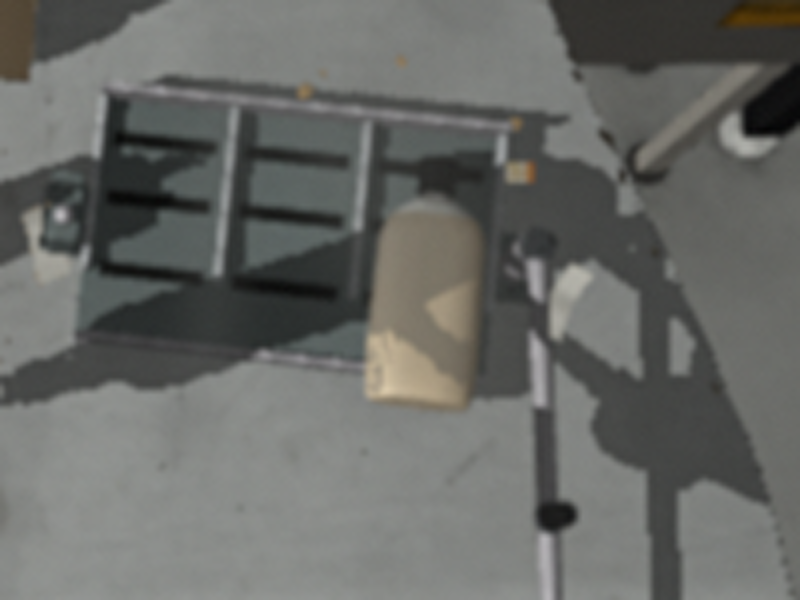

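Request:
play_rows --series '[{"fingers": -1,"dx": 0,"dy": 0,"dz": 22,"turn": 0},{"fingers": -1,"dx": 16,"dy": 7,"dz": 0,"turn": 0},{"fingers": -1,"dx": 16,"dy": 7,"dz": 0,"turn": 0},{"fingers": -1,"dx": 0,"dy": 0,"dz": 0,"turn": 0}]'

```text
clock: 21.33
position: [0.4493, 0.3532, 0.2225]
ee_rot: [-0.009, 0.603, 0.797, 0.009]
contact_force: [-0.1, 0.2, 0.5]
width: 0.0852
```

```bash
python3 -c "
from h import *
st()"
```

```text
t 21.33 pos [449.3 353.2 222.5] yaw 1.846 zaxis [-0.003  0.026 -1.   ] xz 0.026 q [ 0.53   0.275  1.556  0.025  1.3   -1.323] F [-0.1  0.2  0.5] w 85.2
```

Request:
play_rows --series '[{"fingers": -1,"dx": -1,"dy": 13,"dz": 0,"turn": 0},{"fingers": -1,"dx": 0,"dy": 0,"dz": -30,"turn": 0},{"fingers": -1,"dx": 0,"dy": 0,"dz": -32,"turn": 0},{"fingers": -1,"dx": 0,"dy": 0,"dz": 0,"turn": 0}]'

```text
clock: 21.67
position: [0.449, 0.3628, 0.158]
ee_rot: [-0.009, 0.607, 0.795, 0.008]
contact_force: [-0.5, 0.2, -1.3]
width: 0.0854
```

```bash
python3 -c "
from h import *
st()"
```

```text
t 21.67 pos [449.  362.8 158. ] yaw 1.837 zaxis [-0.005  0.025 -1.   ] xz 0.025 q [ 0.545  0.332  1.642  0.026  1.159 -1.303] F [-0.5  0.2 -1.3] w 85.4
```

Good. Close, then lift.

Request:
play_rows --series '[{"fingers": 1,"dx": 0,"dy": 2,"dz": 1,"turn": 0},{"fingers": 1,"dx": 0,"dy": 0,"dz": 0,"turn": 0},{"fingers": 1,"dx": 0,"dy": 0,"dz": 0,"turn": 0},{"fingers": 1,"dx": 0,"dy": 0,"dz": 0,"turn": 0},{"fingers": 1,"dx": 0,"dy": 0,"dz": 0,"turn": 0},{"fingers": 1,"dx": 0,"dy": 0,"dz": 0,"turn": 0}]' --squeeze 60

```text
clock: 22.17
position: [0.4479, 0.3642, 0.1617]
ee_rot: [-0.01, 0.608, 0.794, 0.008]
contact_force: [0.4, -0.2, -6.2]
width: 0.0408
```

```bash
python3 -c "
from h import *
st()
t=get_image('top');s=get_image('scene')
for p in(t,s): print([(round(m['p'],2),ray(p,m['xy'],.04).round(3)[:2]) for m in masks_of(p,'glue_can')])"
```

```text
t 22.17 pos [447.9 364.2 161.7] yaw 1.835 zaxis [-0.006  0.024 -1.   ] xz 0.025 q [ 0.547  0.33   1.635  0.026  1.17  -1.298] F [ 0.4 -0.2 -6.2] w 40.8
[(0.77, array([0.402, 0.538])), (0.65, array([ 0.632, -0.143]))]
[(0.94, array([0.425, 0.53 ]))]
```

Request:
play_rows --series '[{"fingers": 1,"dx": 0,"dy": 0,"dz": 10,"turn": 0},{"fingers": 1,"dx": 0,"dy": 0,"dz": 10,"turn": 0},{"fingers": 1,"dx": 2,"dy": -30,"dz": 0.5,"turn": -0.12},{"fingers": 1,"dx": 2,"dy": -30,"dz": 0.5,"turn": -0.12},{"fingers": 1,"dx": 2,"dy": -30,"dz": 0.5,"turn": -0.12},{"fingers": 1,"dx": 2,"dy": -30,"dz": 0.5,"turn": -0.12},{"fingers": 1,"dx": 2,"dy": -30,"dz": 0.5,"turn": -0.12},{"fingers": 1,"dx": 2,"dy": -30,"dz": 0.5,"turn": -0.12},{"fingers": 1,"dx": 2,"dy": -30,"dz": 0.5,"turn": -0.12},{"fingers": 1,"dx": 2,"dy": -30,"dz": 0.5,"turn": -0.12}]'

```text
clock: 23.2
position: [0.4655, 0.1228, 0.1945]
ee_rot: [-0.004, 0.912, 0.409, 0.018]
contact_force: [1.4, -0.3, -5.7]
width: 0.0402
```

```bash
python3 -c "
from h import *
st()"
```

```text
t 23.2 pos [465.5 122.8 194.5] yaw 0.843 zaxis [ 0.03   0.022 -0.999] xz 0.037 q [ 0.099  0.151  1.797  0.021  1.161 -0.752] F [ 1.4 -0.3 -5.7] w 40.2
```

Request:
play_rows --series '[{"fingers": 1,"dx": 2,"dy": -32,"dz": -1,"turn": -0.12},{"fingers": 1,"dx": 2,"dy": -32,"dz": -1,"turn": -0.12},{"fingers": 1,"dx": 2,"dy": -32,"dz": -1,"turn": -0.12},{"fingers": 1,"dx": 2,"dy": -32,"dz": -1,"turn": -0.12},{"fingers": 1,"dx": 2,"dy": -32,"dz": -1,"turn": -0.12},{"fingers": 1,"dx": 2,"dy": -32,"dz": -1,"turn": -0.12},{"fingers": 1,"dx": 2,"dy": -30,"dz": -1,"turn": -0.115},{"fingers": 1,"dx": 2,"dy": -28,"dz": -1,"turn": -0.1},{"fingers": 1,"dx": 0,"dy": 0,"dz": 0,"turn": 0}]'

```text
clock: 23.95
position: [0.4832, -0.1457, 0.1987]
ee_rot: [0.011, 0.997, -0.071, 0.026]
contact_force: [1.8, -0.6, -6.2]
width: 0.0397
```

```bash
python3 -c "
from h import *
st(); print(rk(get_state()['position']))"
```

```text
t 23.95 pos [ 483.2 -145.7  198.7] yaw -0.142 zaxis [ 0.05  -0.026 -0.998] xz 0.053 q [-0.429  0.172  1.761 -0.003  1.153 -0.285] F [ 1.8 -0.6 -6.2] w 39.7
[-43.61819651 -11.65447565]
```

Request:
play_rows --series '[{"fingers": 1,"dx": 6,"dy": 6,"dz": 0,"turn": 0.03},{"fingers": 1,"dx": 5,"dy": 5,"dz": 0,"turn": 0},{"fingers": 1,"dx": 0,"dy": 0,"dz": -14,"turn": 0},{"fingers": 1,"dx": 0,"dy": 0,"dz": -14,"turn": 0},{"fingers": 1,"dx": 0,"dy": 0,"dz": 0,"turn": 0}]'

```text
clock: 24.37
position: [0.502, -0.138, 0.185]
ee_rot: [0.018, 0.998, -0.052, 0.036]
contact_force: [0.8, 1.0, -6.6]
width: 0.0387
```

```bash
python3 -c "
from h import *
st(); print(rk(get_state()['position']))"
```

```text
t 24.37 pos [ 502. -138.  185.] yaw -0.103 zaxis [ 0.071 -0.039 -0.997] xz 0.074 q [-0.396  0.195  1.769 -0.01   1.097 -0.288] F [ 0.8  1.  -6.6] w 38.7
[-25.73975584  -1.84557358]
```

Request:
play_rows --series '[{"fingers": 1,"dx": -12,"dy": 2,"dz": 0,"turn": 0},{"fingers": 1,"dx": -12,"dy": 1,"dz": 0,"turn": 0},{"fingers": 1,"dx": 0,"dy": 0,"dz": -12,"turn": 0},{"fingers": 1,"dx": 0,"dy": 0,"dz": -8,"turn": 0}]'

```text
clock: 24.7
position: [0.4773, -0.1289, 0.1685]
ee_rot: [0.017, 0.998, -0.047, 0.039]
contact_force: [0.1, 0.1, -6.4]
width: 0.0389
```

```bash
python3 -c "
from h import *
st(); print(rk(get_state()['position']))"
```

```text
t 24.7 pos [ 477.3 -128.9  168.5] yaw -0.094 zaxis [ 0.077 -0.038 -0.996] xz 0.08 q [-0.401  0.169  1.849 -0.005  1.037 -0.304] F [ 0.1  0.1 -6.4] w 38.9
[-51.33951278   4.45128382]
```

Request:
play_rows --series '[{"fingers": 1,"dx": 2,"dy": -5,"dz": -6,"turn": -0.015},{"fingers": 1,"dx": 0,"dy": 0,"dz": -5,"turn": 0}]'

```text
clock: 24.87
position: [0.478, -0.1338, 0.1587]
ee_rot: [0.019, 0.998, -0.054, 0.039]
contact_force: [-5.6, -5.0, 34.1]
width: 0.0388
```

```bash
python3 -c "
from h import *
st(); print(rk(get_state()['position']))"
```

```text
t 24.87 pos [ 478.  -133.8  158.7] yaw -0.106 zaxis [ 0.076 -0.042 -0.996] xz 0.08 q [-0.407  0.182  1.861 -0.01   1.012 -0.295] F [-5.6 -5.  34.1] w 38.8
[-50.07749106  -0.35031591]
```

Request:
play_rows --series '[{"fingers": -1,"dx": 0,"dy": 0,"dz": 1,"turn": 0},{"fingers": -1,"dx": 0,"dy": 0,"dz": 0,"turn": 0},{"fingers": -1,"dx": 0,"dy": 0,"dz": 0,"turn": 0},{"fingers": -1,"dx": 0,"dy": 0,"dz": 0,"turn": 0},{"fingers": -1,"dx": 0,"dy": 0,"dz": 0,"turn": 0},{"fingers": -1,"dx": 6,"dy": -1,"dz": 18,"turn": 0},{"fingers": -1,"dx": 6,"dy": -1,"dz": 18,"turn": 0},{"fingers": -1,"dx": 0,"dy": 0,"dz": 0,"turn": 0}]'

```text
clock: 25.53
position: [0.4931, -0.1373, 0.1986]
ee_rot: [0.02, 0.997, -0.054, 0.042]
contact_force: [0.7, -1.0, 0.7]
width: 0.0854
```

```bash
python3 -c "
from h import *
st(); print(rk(get_state()['position']))
t=get_image('top');s=get_image('scene')
for p in(s,t):
    try: print(cap(p,.491,-.135), rk(cap(p,.491,-.135)[0]))
    except Exception as e: print(e)"
```

```text
t 25.53 pos [ 493.1 -137.3  198.6] yaw -0.106 zaxis [ 0.082 -0.044 -0.996] xz 0.086 q [-0.401  0.165  1.773 -0.01   1.111 -0.29 ] F [ 0.7 -1.   0.7] w 85.4
[-34.67302047  -2.16625291]
(array([ 0.45921514, -0.10873338]), 79) [-71.53119846  22.43299175]
(array([ 0.44612503, -0.13724268]), 92) [-81.36186059  -7.35776154]
```

Request:
play_rows --series '[{"fingers": -1,"dx": 0,"dy": 0,"dz": 0,"turn": 0.12},{"fingers": -1,"dx": 0,"dy": 0,"dz": 0,"turn": 0.12},{"fingers": -1,"dx": 0,"dy": 0,"dz": 0,"turn": 0.12},{"fingers": -1,"dx": 0,"dy": 0,"dz": 0,"turn": 0.12},{"fingers": -1,"dx": 0,"dy": 0,"dz": 0,"turn": 0.12},{"fingers": -1,"dx": 0,"dy": 0,"dz": 0,"turn": 0.12},{"fingers": -1,"dx": 0,"dy": 0,"dz": 0,"turn": 0.12},{"fingers": -1,"dx": 0,"dy": 0,"dz": 0,"turn": 0.12},{"fingers": -1,"dx": 0,"dy": 0,"dz": 0,"turn": 0.12},{"fingers": -1,"dx": 0,"dy": 0,"dz": 0,"turn": 0.12},{"fingers": -1,"dx": 0,"dy": 0,"dz": 0,"turn": 0.12},{"fingers": -1,"dx": 0,"dy": 0,"dz": 0,"turn": 0.12},{"fingers": -1,"dx": 0,"dy": 0,"dz": 0,"turn": 0.09},{"fingers": -1,"dx": 0,"dy": 0,"dz": 0,"turn": 0}]'

```text
clock: 26.8
position: [0.4728, -0.129, 0.1749]
ee_rot: [-0.024, 0.736, 0.676, 0.026]
contact_force: [-0.9, -0.5, -0.3]
width: 0.0854
```

```bash
python3 -c "
from h import *
st(); print(rk(get_state()['position']))"
```

```text
t 26.8 pos [ 472.8 -129.   174.9] yaw 1.486 zaxis [ 0.006  0.071 -0.997] xz 0.071 q [-0.457  0.208  1.779  0.072  1.182 -1.971] F [-0.9 -0.5 -0.3] w 85.4
[-55.74928414   3.76553935]
```

Request:
play_rows --series '[{"fingers": -1,"dx": 0,"dy": -3,"dz": 11,"turn": -0.015},{"fingers": -1,"dx": 9,"dy": -2,"dz": 0,"turn": 0},{"fingers": -1,"dx": 9,"dy": -2,"dz": 0,"turn": 0},{"fingers": -1,"dx": 0,"dy": 0,"dz": 0,"turn": 0}]'

```text
clock: 27.13
position: [0.4892, -0.1349, 0.1819]
ee_rot: [-0.027, 0.744, 0.667, 0.025]
contact_force: [0.3, -0.0, -0.1]
width: 0.0853
```

```bash
python3 -c "
from h import *
st(); print(rk(get_state()['position']))
t=get_image('top');s=get_image('scene');save(t,'t4',4,crop=(350,160,450,310));save(s,'s4',4,crop=(270,170,370,320))
cv2.imwrite('pics/c4.png',np.hstack([cv2.imread('pics/t4.png'),cv2.imread('pics/s4.png')]))"
```

```text
t 27.13 pos [ 489.2 -134.9  181.9] yaw 1.462 zaxis [ 0.     0.074 -0.997] xz 0.074 q [-0.454  0.23   1.73   0.071  1.215 -1.942] F [ 0.3 -0.  -0.1] w 85.3
[-38.85041961  -0.26883855]
```

View pics/c4.png

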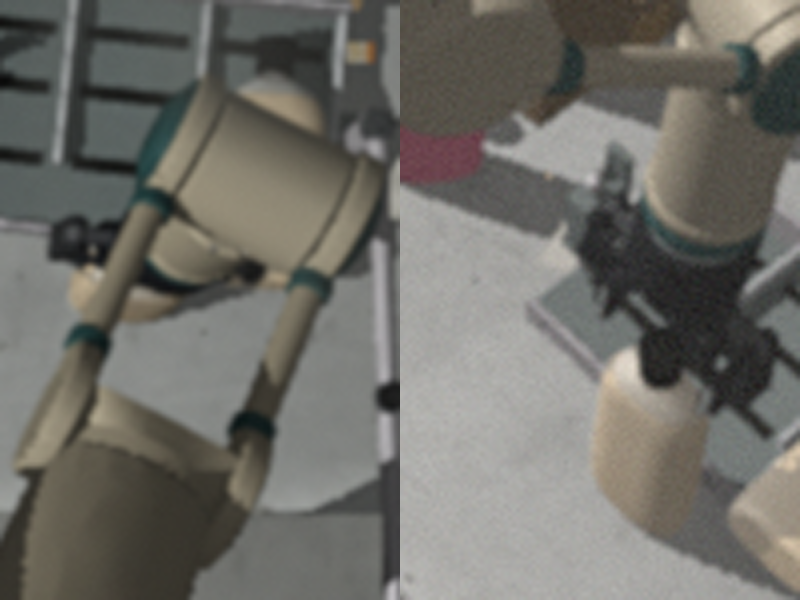

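```bash
python3 -c "
from h import *
s=get_image('scene');t=get_image('top')
w=ray(s,(335,258.5),.187);print(w,rk(w))
# base mid in scene crop: lower outline bottom ~ (650,535)->px
for px in((332.5,303.7),(318,286),(345,292)): w=ray(s,px,0.0);print(rk(w))
print(proj(s,[[.4892,-.1349,.19]]),proj(t,[[.4892,-.1349,.14]]))
for yaw in(-.112,):
  for xx in(-37,-50,-60):
    p=np.array([RK[0]+xx/1000*.9938,RK[1]-xx/1000*-.1115*-1]); p=np.array([.5278+.9938*xx/1000,-.139-.1115*xx/1000]); o=[m for m in(sil(s,*p,yaw),sil(t,*p,yaw))]
    for m in o: ys,xs=np.where(m); print(xx,xs.min(),xs.max(),ys.min(),ys.max())
"
```

```text
[ 0.48868878 -0.13593732  0.187     ] [-39.20887236  -1.31605366]
[-56.2635123  -32.73412536]
[-48.28103234  36.30404311]
[ -1.23784118 -30.11957095]
[[334.91682323 257.52343631]] [[382.72596182 227.58808503]]
-37 316 347 249 304
-37 364 397 218 240
-50 313 344 251 307
-50 364 397 222 244
-60 311 341 253 309
-60 364 396 226 248
```

Request:
play_rows --series '[{"fingers": -1,"dx": 0,"dy": 0,"dz": 4,"turn": 0},{"fingers": 1,"dx": 0,"dy": 0,"dz": 0,"turn": 0},{"fingers": 1,"dx": 0,"dy": 0,"dz": 0,"turn": 0},{"fingers": 1,"dx": 0,"dy": 0,"dz": 0,"turn": 0},{"fingers": 1,"dx": 0,"dy": 0,"dz": 0,"turn": 0},{"fingers": 1,"dx": 0,"dy": 0,"dz": 0,"turn": 0},{"fingers": 1,"dx": 0,"dy": 0,"dz": 4,"turn": 0},{"fingers": 1,"dx": 5,"dy": 0,"dz": 0,"turn": 0},{"fingers": 1,"dx": 5,"dy": -1,"dz": 0,"turn": 0},{"fingers": 1,"dx": 0,"dy": 0,"dz": 0,"turn": 0}]' --squeeze 25

```text
clock: 28.17
position: [0.494, -0.134, 0.1873]
ee_rot: [-0.032, 0.744, 0.667, 0.022]
contact_force: [1.5, 0.8, -5.8]
width: 0.0367
```

```bash
python3 -c "
from h import *
st(); print(rk(get_state()['position']))"
```

```text
t 28.17 pos [ 494.  -134.   187.3] yaw 1.462 zaxis [-0.01   0.078 -0.997] xz 0.076 q [-0.447  0.237  1.705  0.069  1.243 -1.933] F [ 1.5  0.8 -5.8] w 36.7
[-34.12658268   1.2444218 ]
```

Request:
play_rows --series '[{"fingers": 1,"dx": 7,"dy": -1,"dz": -2,"turn": 0},{"fingers": 1,"dx": 13,"dy": -1.5,"dz": 0,"turn": 0},{"fingers": 1,"dx": 14,"dy": -1.5,"dz": 0,"turn": 0},{"fingers": 1,"dx": 14,"dy": -1.5,"dz": -2,"turn": 0},{"fingers": 1,"dx": 14,"dy": -1.5,"dz": -3,"turn": 0},{"fingers": 1,"dx": 14,"dy": -1.5,"dz": -4,"turn": 0},{"fingers": 1,"dx": 14,"dy": -1.5,"dz": -5,"turn": 0}]'

```text
clock: 28.75
position: [0.5873, -0.1489, 0.176]
ee_rot: [-0.029, 0.743, 0.668, 0.017]
contact_force: [-1.5, -1.2, -1.8]
width: 0.036
```

```bash
python3 -c "
from h import *
st(); print(rk(get_state()['position']))"
```

```text
t 28.75 pos [ 587.3 -148.9  176. ] yaw 1.464 zaxis [-0.012  0.066 -0.998] xz 0.064 q [-0.396  0.379  1.52   0.059  1.28  -1.879] F [-1.5 -1.2 -1.8] w 36.0
[60.18594086 -3.1743775 ]
```

Request:
play_rows --series '[{"fingers": 1,"dx": 13.5,"dy": -1,"dz": -5,"turn": 0},{"fingers": 1,"dx": 13,"dy": -1,"dz": -7,"turn": 0},{"fingers": 1,"dx": 12,"dy": -1,"dz": -8,"turn": 0},{"fingers": 1,"dx": 11.5,"dy": -0.5,"dz": -9,"turn": 0},{"fingers": 1,"dx": 10.5,"dy": -0.5,"dz": -10,"turn": 0},{"fingers": 1,"dx": 9,"dy": -0.5,"dz": -11,"turn": 0}]'

```text
clock: 29.25
position: [0.6623, -0.1548, 0.1231]
ee_rot: [-0.029, 0.743, 0.669, 0.015]
contact_force: [-0.9, -0.2, -0.5]
width: 0.0363
```

```bash
python3 -c "
from h import *
st(); print(rk(get_state()['position']))"
```

```text
t 29.25 pos [ 662.3 -154.8  123.1] yaw 1.465 zaxis [-0.016  0.064 -0.998] xz 0.062 q [-0.36   0.525  1.409  0.057  1.247 -1.846] F [-0.9 -0.2 -0.5] w 36.3
[135.41873892  -0.74507483]
```

Request:
play_rows --series '[{"fingers": 1,"dx": 7.5,"dy": -1,"dz": -12,"turn": 0},{"fingers": 1,"dx": 7,"dy": -1,"dz": -13,"turn": 0},{"fingers": 1,"dx": 6,"dy": -0.5,"dz": -13,"turn": 0},{"fingers": 1,"dx": 4,"dy": -0.5,"dz": -13,"turn": 0},{"fingers": 1,"dx": 2.5,"dy": 0,"dz": -13,"turn": 0},{"fingers": 1,"dx": 1,"dy": 0,"dz": -7,"turn": 0}]'

```text
clock: 29.75
position: [0.6978, -0.1576, 0.0433]
ee_rot: [-0.027, 0.743, 0.668, 0.018]
contact_force: [1.2, 0.5, -0.1]
width: 0.0359
```

```bash
python3 -c "
from h import *
st(); print(rk(get_state()['position']))"
```

```text
t 29.75 pos [ 697.8 -157.6   43.3] yaw 1.464 zaxis [-0.009  0.065 -0.998] xz 0.064 q [-0.348  0.637  1.411  0.064  1.126 -1.841] F [ 1.2  0.5 -0.1] w 35.9
[171.03351668   0.47837722]
```

Request:
play_rows --series '[{"fingers": -0.2,"dx": 0,"dy": 0,"dz": 2,"turn": 0},{"fingers": -0.2,"dx": 0,"dy": 0,"dz": 0,"turn": 0},{"fingers": -0.2,"dx": 0,"dy": 0,"dz": 0,"turn": 0},{"fingers": -0.2,"dx": 0,"dy": 0,"dz": 10,"turn": 0},{"fingers": -0.2,"dx": 0,"dy": 0,"dz": 35,"turn": 0},{"fingers": -0.2,"dx": 0,"dy": 0,"dz": 40,"turn": 0},{"fingers": -1,"dx": 0,"dy": 0,"dz": 40,"turn": 0},{"fingers": -1,"dx": 0,"dy": 0,"dz": 40,"turn": 0},{"fingers": -1,"dx": 0,"dy": 0,"dz": 40,"turn": 0},{"fingers": -1,"dx": 0,"dy": 0,"dz": 20,"turn": 0},{"fingers": -1,"dx": 0,"dy": 0,"dz": 0,"turn": 0}]'

```text
clock: 30.67
position: [0.6899, -0.1562, 0.2874]
ee_rot: [-0.026, 0.743, 0.668, 0.018]
contact_force: [1.0, 0.1, 0.5]
width: 0.0852
```

```bash
cat > fit1.py <<'E'
from fitall import *
def refit(x,y):
    t=get_image("top");s=get_image("scene"); ca=cap(t,x,y)[0]; print("cap",ca)
    x,y=ca; A=np.arange(0,np.pi,.05); tot=0
    for p in(t,s):
        m=seg(p,x,y); C=np.array([max((sil(p,x+u,y+v,a)&m).sum()/(sil(p,x+u,y+v,a)|m).sum() for u in(-.005,0,.005) for v in(-.005,0,.005)) for a in A]); tot=tot+C; print(A[C.argmax()],C.max())
    print("yaw",A[tot.argmax()])
E
python3 -c "
from fit1 import *
st(); print(rk(get_state()['position'])); refit(.6065,.4027)
t=get_image('top');print([(round(m['p'],2),ray(t,m['xy'],.15).round(3)[:2]) for m in masks_of(t,'bottle0')])"
```

```text
t 30.67 pos [ 689.9 -156.2  287.4] yaw 1.465 zaxis [-0.008  0.063 -0.998] xz 0.062 q [-0.349  0.479  1.08   0.056  1.612 -1.813] F [1.  0.1 0.5] w 85.2
[162.97925793   0.95230696]
cap [0.60635996 0.40280473]
2.15 0.8061889250814332
2.4000000000000004 0.43908629441624364
yaw 2.3000000000000003
[(0.94, array([0.604, 0.381])), (0.71, array([0.596, 0.178])), (0.67, array([ 0.529, -0.246])), (0.5, array([ 0.677, -0.157]))]
```

Request:
play_rows --series '[{"fingers": -1,"dx": -26,"dy": 30,"dz": 3,"turn": 0.05},{"fingers": -1,"dx": -26,"dy": 30,"dz": 3,"turn": 0.05},{"fingers": -1,"dx": -26,"dy": 30,"dz": 3,"turn": 0.05},{"fingers": -1,"dx": -26,"dy": 30,"dz": 3,"turn": 0.05},{"fingers": -1,"dx": -26,"dy": 30,"dz": 3,"turn": 0.05},{"fingers": -1,"dx": -26,"dy": 30,"dz": 3,"turn": 0.05},{"fingers": -1,"dx": -26,"dy": 30,"dz": 3,"turn": 0.05},{"fingers": -1,"dx": 0,"dy": 35,"dz": 3,"turn": 0.05},{"fingers": -1,"dx": 0,"dy": 35,"dz": 3,"turn": 0.05}]'

```text
clock: 31.72
position: [0.4883, 0.1255, 0.2782]
ee_rot: [-0.053, 0.572, 0.818, -0.009]
contact_force: [-0.1, 0.4, 0.2]
width: 0.0855
```

```bash
python3 -c "
from h import *
st()"
```

```text
t 31.72 pos [488.3 125.5 278.2] yaw 1.918 zaxis [-0.096  0.045 -0.994] xz 0.076 q [ 0.076  0.196  1.53   0.053  1.508 -1.85 ] F [-0.1  0.4  0.2] w 85.5
```

Request:
play_rows --series '[{"fingers": -1,"dx": 12,"dy": 34,"dz": 1,"turn": 0.042},{"fingers": -1,"dx": 14,"dy": 34,"dz": 1,"turn": 0.042},{"fingers": -1,"dx": 14,"dy": 34,"dz": 1,"turn": 0.042},{"fingers": -1,"dx": 14,"dy": 34,"dz": 1,"turn": 0.042},{"fingers": -1,"dx": 14,"dy": 34,"dz": 1,"turn": 0.042},{"fingers": -1,"dx": 14,"dy": 34,"dz": 1,"turn": 0.042},{"fingers": -1,"dx": 14,"dy": 34,"dz": 1,"turn": 0.042},{"fingers": -1,"dx": 14,"dy": 30,"dz": 1,"turn": 0.042},{"fingers": -1,"dx": 0,"dy": 0,"dz": 0,"turn": 0}]'

```text
clock: 32.47
position: [0.5902, 0.412, 0.2659]
ee_rot: [-0.061, 0.416, 0.907, -0.032]
contact_force: [0.4, 0.3, 0.1]
width: 0.0855
```

```bash
python3 -c "
from h import *
st()"
```

```text
t 32.47 pos [590.2 412.  265.9] yaw 2.277 zaxis [-0.138 -0.006 -0.99 ] xz 0.085 q [ 0.484  0.563  0.991  0.059  1.713 -1.793] F [0.4 0.3 0.1] w 85.5
```

Request:
play_rows --series '[{"fingers": -1,"dx": 8,"dy": -5,"dz": 0,"turn": 0},{"fingers": -1,"dx": 6,"dy": -4,"dz": -15,"turn": 0},{"fingers": -1,"dx": 0,"dy": 0,"dz": -20,"turn": 0},{"fingers": -1,"dx": 0,"dy": 0,"dz": 0,"turn": 0}]'

```text
clock: 32.8
position: [0.6042, 0.4018, 0.2208]
ee_rot: [-0.065, 0.415, 0.907, -0.037]
contact_force: [-1.0, -0.0, -1.1]
width: 0.0854
```

```bash
python3 -c "
from h import *
st()"
```

```text
t 32.8 pos [604.2 401.8 220.8] yaw 2.278 zaxis [-0.149 -0.014 -0.989] xz 0.087 q [ 0.465  0.595  1.041  0.054  1.645 -1.819] F [-1.  -0.  -1.1] w 85.4
```

Request:
play_rows --series '[{"fingers": -1,"dx": 1,"dy": 0,"dz": -28,"turn": 0},{"fingers": -1,"dx": 1,"dy": 0,"dz": -28,"turn": 0},{"fingers": -1,"dx": 0,"dy": 0,"dz": 0,"turn": 0}]'

```text
clock: 33.05
position: [0.6067, 0.3971, 0.1632]
ee_rot: [-0.065, 0.417, 0.906, -0.039]
contact_force: [-0.5, -0.4, -1.3]
width: 0.0856
```

```bash
python3 -c "
from h import *
st()"
```

```text
t 33.05 pos [606.7 397.1 163.2] yaw 2.274 zaxis [-0.15  -0.016 -0.989] xz 0.086 q [ 0.458  0.622  1.132  0.052  1.531 -1.827] F [-0.5 -0.4 -1.3] w 85.6
```

Request:
play_rows --series '[{"fingers": -1,"dx": 0,"dy": 6,"dz": -5,"turn": 0},{"fingers": 1,"dx": 0,"dy": 0,"dz": 0,"turn": 0},{"fingers": 1,"dx": 0,"dy": 0,"dz": 0,"turn": 0},{"fingers": 1,"dx": 0,"dy": 0,"dz": 0,"turn": 0},{"fingers": 1,"dx": 0,"dy": 0,"dz": 0,"turn": 0},{"fingers": 1,"dx": 0,"dy": 0,"dz": 0,"turn": 0},{"fingers": 1,"dx": 0,"dy": 0,"dz": 0,"turn": 0}]' --squeeze 60

```text
clock: 33.63
position: [0.6086, 0.4018, 0.1641]
ee_rot: [-0.063, 0.418, 0.905, -0.037]
contact_force: [-0.1, 0.0, -5.2]
width: 0.0413
```

```bash
python3 -c "
from h import *
st()"
```

```text
t 33.63 pos [608.6 401.8 164.1] yaw 2.271 zaxis [-0.146 -0.014 -0.989] xz 0.084 q [ 0.463  0.625  1.123  0.053  1.531 -1.819] F [-0.1  0.  -5.2] w 41.3
```

Request:
play_rows --series '[{"fingers": 1,"dx": 0,"dy": 0,"dz": 10,"turn": 0},{"fingers": 1,"dx": -5,"dy": 0,"dz": 10,"turn": -0.05},{"fingers": 1,"dx": -26,"dy": -8,"dz": 0.5,"turn": -0.12},{"fingers": 1,"dx": -28,"dy": -10,"dz": 0.5,"turn": -0.12},{"fingers": 1,"dx": -28,"dy": -15,"dz": 0.5,"turn": -0.12},{"fingers": 1,"dx": -28,"dy": -20,"dz": 0.5,"turn": -0.12},{"fingers": 1,"dx": -8,"dy": -27,"dz": 0.5,"turn": -0.12},{"fingers": 1,"dx": 0,"dy": -28,"dz": 0.5,"turn": -0.12},{"fingers": 1,"dx": 0,"dy": -28,"dz": 0.5,"turn": -0.12}]'

```text
clock: 34.38
position: [0.4786, 0.2672, 0.1858]
ee_rot: [-0.074, 0.777, 0.625, -0.006]
contact_force: [0.1, -1.0, -4.9]
width: 0.041
```

```bash
python3 -c "
from h import *
st()"
```

```text
t 34.38 pos [478.6 267.2 185.8] yaw 1.351 zaxis [-0.103  0.107 -0.989] xz 0.083 q [ 0.295  0.299  1.627  0.139  1.286 -1.104] F [ 0.1 -1.  -4.9] w 41.0
```

Request:
play_rows --series '[{"fingers": 1,"dx": 0,"dy": -23,"dz": 0,"turn": -0.115},{"fingers": 1,"dx": 0,"dy": -23,"dz": 0,"turn": -0.115},{"fingers": 1,"dx": 0,"dy": -23,"dz": 0,"turn": -0.115},{"fingers": 1,"dx": 0,"dy": -23,"dz": 0,"turn": -0.115},{"fingers": 1,"dx": 0,"dy": -23,"dz": 0,"turn": -0.115},{"fingers": 1,"dx": 0,"dy": -23,"dz": 0,"turn": -0.115},{"fingers": 1,"dx": 0,"dy": -23,"dz": 0,"turn": -0.115},{"fingers": 1,"dx": 0,"dy": -23,"dz": 0,"turn": -0.115},{"fingers": 1,"dx": 0,"dy": -23,"dz": 0,"turn": -0.115},{"fingers": 1,"dx": 0,"dy": -23,"dz": 0,"turn": -0.115},{"fingers": 1,"dx": 0,"dy": -23,"dz": 0,"turn": -0.115},{"fingers": 1,"dx": 0,"dy": -21,"dz": 0,"turn": -0.11},{"fingers": 1,"dx": 0,"dy": 0,"dz": 0,"turn": 0}]'

```text
clock: 35.47
position: [0.4698, -0.0272, 0.1932]
ee_rot: [-0.056, 0.997, -0.045, 0.041]
contact_force: [-0.1, -2.4, -5.2]
width: 0.0402
```

```bash
python3 -c "
from h import *
st(); print(rk(get_state()['position']))"
```

```text
t 35.47 pos [469.8 -27.2 193.2] yaw -0.094 zaxis [ 0.087  0.108 -0.99 ] xz 0.077 q [-0.304  0.117  1.852  0.143  1.126 -0.273] F [-0.1 -2.4 -5.2] w 40.2
[-70.1129811  104.64932502]
```

Request:
play_rows --series '[{"fingers": 1,"dx": 13,"dy": 0,"dz": 0,"turn": -0.015},{"fingers": 1,"dx": 12,"dy": 0,"dz": -5,"turn": 0},{"fingers": 1,"dx": 0,"dy": 0,"dz": -12,"turn": 0}]'

```text
clock: 35.72
position: [0.496, -0.0288, 0.1794]
ee_rot: [-0.055, 0.996, -0.053, 0.044]
contact_force: [0.6, 0.1, -6.2]
width: 0.0401
```

```bash
python3 -c "
from h import *
st(); print(rk(get_state()['position']))"
```

```text
t 35.72 pos [496.  -28.8 179.4] yaw -0.111 zaxis [ 0.093  0.104 -0.99 ] xz 0.082 q [-0.29   0.165  1.83   0.144  1.09  -0.247] F [ 0.6  0.1 -6.2] w 40.1
[-43.86445793 105.94731898]
```

Request:
play_rows --series '[{"fingers": 1,"dx": 5,"dy": 1,"dz": -9,"turn": 0},{"fingers": 1,"dx": 1,"dy": 0,"dz": -8,"turn": 0}]'

```text
clock: 35.88
position: [0.5058, -0.0279, 0.1635]
ee_rot: [-0.054, 0.996, -0.052, 0.047]
contact_force: [4.6, -5.2, 42.9]
width: 0.039
```

```bash
python3 -c "
from h import *
st(); print(rk(get_state()['position']))"
```

```text
t 35.88 pos [505.8 -27.9 163.5] yaw -0.109 zaxis [ 0.1    0.103 -0.99 ] xz 0.089 q [-0.283  0.191  1.841  0.147  1.046 -0.248] F [ 4.6 -5.2 42.9] w 39.0
[-34.2340808  107.99103437]
```

Request:
play_rows --series '[{"fingers": -1,"dx": 0,"dy": 0,"dz": 1,"turn": 0},{"fingers": -1,"dx": 0,"dy": 0,"dz": 0,"turn": 0},{"fingers": -1,"dx": 0,"dy": 0,"dz": 0,"turn": 0},{"fingers": -1,"dx": 0,"dy": 0,"dz": 0,"turn": 0},{"fingers": -1,"dx": 0,"dy": 0,"dz": 0,"turn": 0},{"fingers": -1,"dx": 0,"dy": 0,"dz": 16,"turn": 0},{"fingers": -1,"dx": 0,"dy": 0,"dz": 16,"turn": 0},{"fingers": -1,"dx": 0,"dy": 0,"dz": 1,"turn": 0.12},{"fingers": -1,"dx": 1,"dy": 0,"dz": 1,"turn": 0.12},{"fingers": -1,"dx": 1,"dy": 0,"dz": 1,"turn": 0.12},{"fingers": -1,"dx": 1,"dy": 0,"dz": 1,"turn": 0.12},{"fingers": -1,"dx": 1,"dy": 0,"dz": 1,"turn": 0.12},{"fingers": -1,"dx": 1,"dy": 0,"dz": 1,"turn": 0.12}]'

```text
clock: 36.97
position: [0.5121, -0.0247, 0.2068]
ee_rot: [-0.069, 0.945, 0.318, 0.027]
contact_force: [-0.3, -0.5, 0.5]
width: 0.0853
```

```bash
python3 -c "
from h import *
st(); print(rk(get_state()['position']))"
```

```text
t 36.97 pos [512.1 -24.7 206.8] yaw 0.644 zaxis [ 0.006  0.147 -0.989] xz 0.094 q [-0.285  0.213  1.693  0.15   1.274 -0.981] F [-0.3 -0.5  0.5] w 85.3
[-28.30283634 111.7981442 ]
```

Request:
play_rows --series '[{"fingers": -1,"dx": -2,"dy": -1,"dz": 0,"turn": 0.12},{"fingers": -1,"dx": -1,"dy": -1,"dz": 0,"turn": 0.12},{"fingers": -1,"dx": 0,"dy": 0,"dz": 0,"turn": 0.12},{"fingers": -1,"dx": 0,"dy": 0,"dz": 0,"turn": 0.12},{"fingers": -1,"dx": 0,"dy": 0,"dz": 0,"turn": 0.12},{"fingers": -1,"dx": 0,"dy": 0,"dz": 0,"turn": 0.11},{"fingers": -1,"dx": 0,"dy": 0,"dz": 0,"turn": 0.08},{"fingers": -1,"dx": 0,"dy": 0,"dz": 0,"turn": 0}]'

```text
clock: 37.63
position: [0.5081, -0.0265, 0.2068]
ee_rot: [-0.075, 0.737, 0.672, -0.004]
contact_force: [0.4, -0.4, 0.6]
width: 0.0852
```

```bash
python3 -c "
from h import *
st(); print(rk(get_state()['position']))
s=get_image('scene');f=cv2.GaussianBlur(s['pixels'],(3,3),0)
p=get_state()['position'];print(proj(s,[[p[0],p[1],.187]]))
save(s,'s5',4,crop=(260,140,420,290))"
```

```text
t 37.63 pos [508.1 -26.5 206.8] yaw 1.472 zaxis [-0.106  0.106 -0.989] xz 0.095 q [-0.243  0.263  1.625  0.078  1.384 -1.741] F [ 0.4 -0.4  0.6] w 85.2
[-32.14783502 109.57362297]
[[308.04479777 231.24590158]]
```

View pics/s5.png

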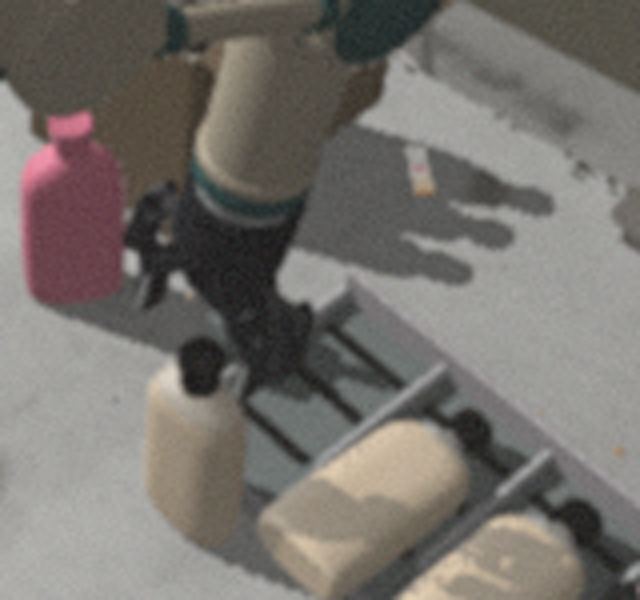

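```bash
python3 -c "
from h import *
s=get_image('scene'); w=ray(s,(310.5,231.3),.187);print(w,rk(w))"
```

```text
[ 0.51238438 -0.03166977  0.187     ] [-27.2834185  104.94300522]
```

Request:
play_rows --series '[{"fingers": -1,"dx": 2,"dy": -4,"dz": -10,"turn": -0.01},{"fingers": -1,"dx": 0,"dy": 0,"dz": -9,"turn": 0},{"fingers": -1,"dx": 0,"dy": 0,"dz": 0,"turn": 0}]' --squeeze 25

```text
clock: 37.98
position: [0.5096, -0.0312, 0.1864]
ee_rot: [-0.075, 0.743, 0.665, -0.003]
contact_force: [-0.3, -0.1, 0.2]
width: 0.0851
```

```bash
python3 -c "
from h import *
st(); print(rk(get_state()['position']))"
```

```text
t 37.98 pos [509.6 -31.2 186.4] yaw 1.453 zaxis [-0.104  0.107 -0.989] xz 0.095 q [-0.252  0.28   1.654  0.08   1.336 -1.735] F [-0.3 -0.1  0.2] w 85.1
[-30.09477336 105.13953315]
```

Request:
play_rows --series '[{"fingers": 1,"dx": 0,"dy": 0,"dz": 0,"turn": 0},{"fingers": 1,"dx": 0,"dy": 0,"dz": 0,"turn": 0},{"fingers": 1,"dx": 0,"dy": 0,"dz": 0,"turn": 0},{"fingers": 1,"dx": 0,"dy": 0,"dz": 0,"turn": 0},{"fingers": 1,"dx": 0,"dy": 0,"dz": 0,"turn": 0},{"fingers": 1,"dx": 0,"dy": 0,"dz": 0,"turn": 0}]'

```text
clock: 38.48
position: [0.5086, -0.0323, 0.1855]
ee_rot: [-0.075, 0.744, 0.664, -0.004]
contact_force: [-0.2, 0.2, -1.2]
width: 0.0371
```

```bash
python3 -c "
from h import *
st(); print(rk(get_state()['position']))"
```

```text
t 38.48 pos [508.6 -32.3 185.5] yaw 1.451 zaxis [-0.106  0.106 -0.989] xz 0.093 q [-0.253  0.281  1.655  0.078  1.336 -1.733] F [-0.2  0.2 -1.2] w 37.1
[-30.93502161 103.89412071]
```

Request:
play_rows --series '[{"fingers": 1,"dx": 0,"dy": 2,"dz": 4,"turn": 0},{"fingers": 1,"dx": 4,"dy": 1,"dz": -1,"turn": 0},{"fingers": 1,"dx": 4,"dy": 0,"dz": -2,"turn": 0},{"fingers": 1,"dx": 0,"dy": 0,"dz": 0,"turn": 0}]'

```text
clock: 38.82
position: [0.516, -0.0279, 0.1862]
ee_rot: [-0.077, 0.744, 0.663, -0.005]
contact_force: [-0.8, -0.6, -0.6]
width: 0.0367
```

```bash
python3 -c "
from h import *
st(); print(rk(get_state()['position']))"
```

```text
t 38.82 pos [516.  -27.9 186.2] yaw 1.45 zaxis [-0.109  0.108 -0.988] xz 0.095 q [-0.243  0.292  1.638  0.081  1.345 -1.723] F [-0.8 -0.6 -0.6] w 36.7
[-24.09946007 109.06516662]
```

Request:
play_rows --series '[{"fingers": 1,"dx": 14,"dy": -1.5,"dz": 1,"turn": 0},{"fingers": 1,"dx": 14,"dy": -1.5,"dz": 0,"turn": 0},{"fingers": 1,"dx": 14,"dy": -1.5,"dz": -2,"turn": 0},{"fingers": 1,"dx": 14,"dy": -1.5,"dz": -3,"turn": 0},{"fingers": 1,"dx": 14,"dy": -1.5,"dz": -4,"turn": 0},{"fingers": 1,"dx": 14,"dy": -1.5,"dz": -5,"turn": 0}]'

```text
clock: 39.32
position: [0.5978, -0.0401, 0.1751]
ee_rot: [-0.077, 0.743, 0.664, -0.012]
contact_force: [-2.2, -1.8, -2.7]
width: 0.0359
```

```bash
python3 -c "
from h import *
st(); print(rk(get_state()['position']))"
```

```text
t 39.32 pos [597.8 -40.1 175.1] yaw 1.453 zaxis [-0.119  0.098 -0.988] xz 0.084 q [-0.224  0.423  1.46   0.07   1.398 -1.7  ] F [-2.2 -1.8 -2.7] w 35.9
[ 58.56643293 106.09007424]
```

Request:
play_rows --series '[{"fingers": 1,"dx": 13.5,"dy": -1,"dz": -5,"turn": 0},{"fingers": 1,"dx": 13,"dy": -1,"dz": -6,"turn": 0},{"fingers": 1,"dx": 12,"dy": -1,"dz": -8,"turn": 0},{"fingers": 1,"dx": 11.5,"dy": -0.5,"dz": -9,"turn": 0},{"fingers": 1,"dx": 10.5,"dy": -0.5,"dz": -10,"turn": 0},{"fingers": 1,"dx": 10,"dy": -0.5,"dz": -11,"turn": 0}]'

```text
clock: 39.82
position: [0.6723, -0.0461, 0.1217]
ee_rot: [-0.078, 0.743, 0.665, -0.015]
contact_force: [-1.6, 0.1, -1.9]
width: 0.0357
```

```bash
python3 -c "
from h import *
st(); print(rk(get_state()['position']))"
```

```text
t 39.82 pos [672.3 -46.1 121.7] yaw 1.454 zaxis [-0.125  0.096 -0.988] xz 0.081 q [-0.207  0.57   1.337  0.069  1.378 -1.686] F [-1.6  0.1 -1.9] w 35.7
[133.24948441 108.447041  ]
```

Request:
play_rows --series '[{"fingers": 1,"dx": 8,"dy": -1,"dz": -12,"turn": 0},{"fingers": 1,"dx": 7,"dy": -1,"dz": -13,"turn": 0},{"fingers": 1,"dx": 6,"dy": -0.5,"dz": -13,"turn": 0},{"fingers": 1,"dx": 4,"dy": -0.5,"dz": -13,"turn": 0},{"fingers": 1,"dx": 2,"dy": 0,"dz": -12,"turn": 0},{"fingers": 1,"dx": 0,"dy": 0,"dz": -6,"turn": 0}]'

```text
clock: 40.32
position: [0.7072, -0.0479, 0.0427]
ee_rot: [-0.076, 0.744, 0.664, -0.011]
contact_force: [3.2, 0.7, -0.0]
width: 0.036
```

```bash
python3 -c "
from h import *
st(); print(rk(get_state()['position']))"
```

```text
t 40.32 pos [707.2 -47.9  42.7] yaw 1.452 zaxis [-0.118  0.099 -0.988] xz 0.085 q [-0.202  0.679  1.334  0.077  1.265 -1.689] F [ 3.2  0.7 -0. ] w 36.0
[168.13953153 110.50344982]
```

Request:
play_rows --series '[{"fingers": -0.2,"dx": 0,"dy": 0,"dz": 2,"turn": 0},{"fingers": -0.2,"dx": 0,"dy": 0,"dz": 0,"turn": 0},{"fingers": -0.2,"dx": 0,"dy": 0,"dz": 0,"turn": 0},{"fingers": -0.2,"dx": 0,"dy": 0,"dz": 10,"turn": 0},{"fingers": -0.2,"dx": 0,"dy": 0,"dz": 35,"turn": 0},{"fingers": -0.2,"dx": 0,"dy": 0,"dz": 40,"turn": 0},{"fingers": -1,"dx": 0,"dy": 0,"dz": 40,"turn": 0},{"fingers": -1,"dx": 0,"dy": 0,"dz": 40,"turn": 0},{"fingers": -1,"dx": 0,"dy": 0,"dz": 40,"turn": 0},{"fingers": -1,"dx": 0,"dy": 0,"dz": 10,"turn": 0},{"fingers": -1,"dx": 0,"dy": 0,"dz": 0,"turn": 0}]'

```text
clock: 41.23
position: [0.6985, -0.0469, 0.2769]
ee_rot: [-0.076, 0.743, 0.665, -0.011]
contact_force: [-0.2, 0.1, -0.8]
width: 0.0857
```

```bash
python3 -c "
from h import *
st()"
```

```text
t 41.23 pos [698.5 -46.9 276.9] yaw 1.454 zaxis [-0.118  0.098 -0.988] xz 0.084 q [-0.203  0.532  1.022  0.073  1.723 -1.656] F [-0.2  0.1 -0.8] w 85.7
```

```bash
python3 -c "
from h import *
t=get_image('top'); w=ray(t,(448.75,258.75),.127);h=np.array([.6069,-.331]);d=w[:2]-h;print(w,np.hypot(*d),np.arctan2(d[1],d[0])%6.28-np.pi/2+.1117)
s=get_image('scene')
for p in(t,s): print([(round(m['p'],2),ray(p,m['xy'],.11).round(3)[:2]) for m in masks_of(p,'keeper_knob')])
a=1.459+np.arange(1.68,-.01,-.08); k=1000*(h[None]+.21*np.c_[np.cos(a),np.sin(a)]); print(np.c_[a-1.459,k].round(1)); print(np.diff(k,axis=0).round(1).tolist())"
```

```text
[ 0.39852896 -0.32765366  0.127     ] 0.20839791247409933 1.6664382048857243
[(0.61, array([ 0.417, -0.324]))]
[(0.75, array([ 0.394, -0.325])), (0.62, array([ 0.582, -0.21 ]))]
[[ 1.700e+00  3.969e+02 -3.305e+02]
 [ 1.600e+00  3.976e+02 -3.137e+02]
 [ 1.500e+00  3.997e+02 -2.970e+02]
 [ 1.400e+00  4.030e+02 -2.806e+02]
 [ 1.400e+00  4.077e+02 -2.644e+02]
 [ 1.300e+00  4.137e+02 -2.487e+02]
 [ 1.200e+00  4.209e+02 -2.335e+02]
 [ 1.100e+00  4.293e+02 -2.190e+02]
 [ 1.000e+00  4.388e+02 -2.052e+02]
 [ 1.000e+00  4.494e+02 -1.921e+02]
 [ 9.000e-01  4.610e+02 -1.800e+02]
 [ 8.000e-01  4.735e+02 -1.688e+02]
 [ 7.000e-01  4.869e+02 -1.587e+02]
 [ 6.000e-01  5.011e+02 -1.496e+02]
 [ 6.000e-01  5.159e+02 -1.417e+02]
 [ 5.000e-01  5.313e+02 -1.351e+02]
 [ 4.000e-01  5.472e+02 -1.297e+02]
 [ 3.000e-01  5.635e+02 -1.255e+02]
 [ 2.000e-01  5.801e+02 -1.227e+02]
 [ 2.000e-01  5.968e+02 -1.212e+02]
 [ 1.000e-01  6.136e+02 -1.211e+02]
 [-0.000e+00  6.303e+02 -1.223e+02]]
[[0.7, 16.8], [2.1, 16.7], [3.4, 16.5], [4.7, 16.1], [6.0, 15.7], [7.2, 15.2], [8.4, 14.6], [9.5, 13.8], [10.6, 13.0], [11.6, 12.1], [12.5, 11.2], [13.4, 10.1], [14.2, 9.0], [14.8, 7.9], [15.4, 6.7], [15.9, 5.4], [16.3, 4.1], [16.6, 2.8], [16.7, 1.5], [16.8, 0.1], [16.8, -1.2]]
```

Request:
play_rows --series '[{"fingers": -1,"dx": -27,"dy": -25,"dz": 1,"turn": 0},{"fingers": -1,"dx": -27,"dy": -25,"dz": 1,"turn": 0},{"fingers": -1,"dx": -27,"dy": -25,"dz": 1,"turn": 0},{"fingers": -1,"dx": -27,"dy": -25,"dz": 1,"turn": 0},{"fingers": -1,"dx": -27,"dy": -25,"dz": 1,"turn": 0},{"fingers": -1,"dx": -27,"dy": -25,"dz": 1,"turn": 0.02},{"fingers": -1,"dx": -27,"dy": -25,"dz": 1,"turn": 0.02},{"fingers": -1,"dx": -27,"dy": -25,"dz": 1,"turn": 0.02},{"fingers": -1,"dx": -27,"dy": -25,"dz": 1,"turn": 0.02},{"fingers": -1,"dx": -27,"dy": -25,"dz": 1,"turn": 0.02},{"fingers": -1,"dx": 0,"dy": 0,"dz": 0,"turn": 0}]'

```text
clock: 42.35
position: [0.4036, -0.2964, 0.2498]
ee_rot: [-0.106, 0.703, 0.703, -0.029]
contact_force: [-0.1, 0.2, -0.0]
width: 0.0855
```

```bash
python3 -c "
from h import *
st()"
```

```text
t 42.35 pos [ 403.6 -296.4  249.8] yaw 1.561 zaxis [-0.19   0.107 -0.976] xz 0.108 q [-0.738  0.28   1.502 -0.048  1.574 -2.305] F [-0.1  0.2 -0. ] w 85.5
```

Request:
play_rows --series '[{"fingers": -1,"dx": -3,"dy": -16,"dz": 0,"turn": 0},{"fingers": -1,"dx": -3,"dy": -16,"dz": -10,"turn": 0},{"fingers": -1,"dx": 0,"dy": 0,"dz": -30,"turn": 0},{"fingers": -1,"dx": 0,"dy": 0,"dz": -25,"turn": 0},{"fingers": -1,"dx": 0,"dy": 0,"dz": 0,"turn": 0}]' --squeeze 25

```text
clock: 42.77
position: [0.3927, -0.3292, 0.174]
ee_rot: [-0.113, 0.704, 0.701, -0.028]
contact_force: [-0.9, 0.1, 0.6]
width: 0.0859
```

```bash
python3 -c "
from h import *
st()"
```

```text
t 42.77 pos [ 392.7 -329.2  174. ] yaw 1.554 zaxis [-0.198  0.119 -0.973] xz 0.118 q [-0.793  0.355  1.588 -0.058  1.425 -2.345] F [-0.9  0.1  0.6] w 85.9
```

Request:
play_rows --series '[{"fingers": -1,"dx": 4,"dy": 1,"dz": -20,"turn": 0},{"fingers": -1,"dx": 0,"dy": 0,"dz": -20,"turn": 0},{"fingers": -1,"dx": 0,"dy": 0,"dz": 0,"turn": 0}]'

```text
clock: 43.02
position: [0.396, -0.3266, 0.1293]
ee_rot: [-0.117, 0.703, 0.701, -0.028]
contact_force: [-0.2, -0.1, 0.5]
width: 0.0853
```

```bash
python3 -c "
from h import *
st()"
```

```text
t 43.02 pos [ 396.  -326.6  129.3] yaw 1.554 zaxis [-0.203  0.125 -0.971] xz 0.124 q [-0.787  0.399  1.641 -0.057  1.336 -2.333] F [-0.2 -0.1  0.5] w 85.3
```

Request:
play_rows --series '[{"fingers": 1,"dx": 0,"dy": 0,"dz": 4,"turn": 0},{"fingers": 1,"dx": 0,"dy": 0,"dz": 0,"turn": 0},{"fingers": 1,"dx": 0,"dy": 0,"dz": 0,"turn": 0},{"fingers": 1,"dx": 0,"dy": 0,"dz": 0,"turn": 0},{"fingers": 1,"dx": 0,"dy": 0,"dz": 0,"turn": 0},{"fingers": 1,"dx": 0,"dy": 0,"dz": 0,"turn": 0},{"fingers": 1,"dx": 0,"dy": 0,"dz": 0,"turn": 0}]'

```text
clock: 43.6
position: [0.3978, -0.3272, 0.1367]
ee_rot: [-0.115, 0.703, 0.701, -0.029]
contact_force: [0.1, 0.0, -6.7]
width: 0.0204
```

```bash
python3 -c "
from h import *
st()"
```

```text
t 43.6 pos [ 397.8 -327.2  136.7] yaw 1.556 zaxis [-0.202  0.122 -0.972] xz 0.121 q [-0.785  0.393  1.63  -0.058  1.35  -2.334] F [ 0.1  0.  -6.7] w 20.4
```

Request:
play_rows --series '[{"fingers": 1,"dx": 1,"dy": 17,"dz": -2,"turn": -0.08},{"fingers": 1,"dx": 2,"dy": 17,"dz": -2,"turn": -0.08},{"fingers": 1,"dx": 3.5,"dy": 16.5,"dz": -2,"turn": -0.08},{"fingers": 1,"dx": 4.5,"dy": 16,"dz": -1,"turn": -0.08},{"fingers": 1,"dx": 6,"dy": 15.5,"dz": -1,"turn": -0.08}]'

```text
clock: 44.02
position: [0.4133, -0.2484, 0.1366]
ee_rot: [-0.115, 0.833, 0.541, -0.009]
contact_force: [0.2, 0.5, 0.6]
width: 0.0204
```

```bash
cat >> h.py <<'E'
def th():
    p=get_state()["position"]; d=p[:2]-np.array([.6069,-.331]); print("theta",round((np.arctan2(d[1],d[0])%(2*np.pi))-np.pi/2+.1117,3),"r",np.hypot(*d).round(4))
E
python3 -c "
from h import *
st();th()"
```

```text
t 44.02 pos [ 413.3 -248.4  136.6] yaw 1.141 zaxis [-0.14   0.182 -0.973] xz 0.11 q [-0.719  0.34   1.717  0.047  1.313 -1.888] F [0.2 0.5 0.6] w 20.4
theta 1.279 r 0.2105
```

Request:
play_rows --series '[{"fingers": 1,"dx": 7.2,"dy": 15.2,"dz": -2,"turn": -0.08},{"fingers": 1,"dx": 8.4,"dy": 14.6,"dz": -2,"turn": -0.08},{"fingers": 1,"dx": 9.5,"dy": 13.8,"dz": -2,"turn": -0.08},{"fingers": 1,"dx": 10.6,"dy": 13,"dz": -1,"turn": -0.08},{"fingers": 1,"dx": 11.6,"dy": 12.1,"dz": -1,"turn": -0.08},{"fingers": 1,"dx": 12.5,"dy": 11.2,"dz": -1,"turn": -0.08},{"fingers": 1,"dx": 13.4,"dy": 10.1,"dz": -1,"turn": -0.08}]'

```text
clock: 44.6
position: [0.4887, -0.1543, 0.1365]
ee_rot: [-0.109, 0.954, 0.279, 0.026]
contact_force: [1.3, -1.2, 1.8]
width: 0.02
```

```bash
python3 -c "
from h import *
st();th()"
```

```text
t 44.6 pos [ 488.7 -154.3  136.5] yaw 0.559 zaxis [-0.012  0.222 -0.975] xz 0.11 q [-0.569  0.321  1.744  0.194  1.215 -1.219] F [ 1.3 -1.2  1.8] w 20.0
theta 0.701 r 0.2126
```

Request:
play_rows --series '[{"fingers": 1,"dx": 14.2,"dy": 8.4,"dz": -2,"turn": -0.08},{"fingers": 1,"dx": 14.8,"dy": 7.4,"dz": -2,"turn": -0.08},{"fingers": 1,"dx": 15.4,"dy": 6.2,"dz": -2,"turn": -0.08},{"fingers": 1,"dx": 15.9,"dy": 5,"dz": -1,"turn": -0.08},{"fingers": 1,"dx": 16.3,"dy": 3.8,"dz": -1,"turn": -0.08},{"fingers": 1,"dx": 16.6,"dy": 2.5,"dz": -1,"turn": -0.08}]'

```text
clock: 45.1
position: [0.5869, -0.1179, 0.1365]
ee_rot: [-0.097, 0.993, 0.036, 0.055]
contact_force: [0.2, -2.5, 2.3]
width: 0.0204
```

```bash
python3 -c "
from h import *
st();th()"
```

```text
t 45.1 pos [ 586.9 -117.9  136.5] yaw 0.062 zaxis [ 0.103  0.196 -0.975] xz 0.117 q [-0.448  0.37   1.664  0.25   1.112 -0.632] F [ 0.2 -2.5  2.3] w 20.4
theta 0.205 r 0.214
```

Request:
play_rows --series '[{"fingers": 1,"dx": 16.7,"dy": 0,"dz": -1,"turn": -0.08},{"fingers": 1,"dx": 14,"dy": -0.5,"dz": -1,"turn": -0.06},{"fingers": 1,"dx": 8,"dy": -0.5,"dz": 0,"turn": -0.03},{"fingers": 1,"dx": 8,"dy": -0.5,"dz": 0,"turn": -0.02}]'

```text
clock: 45.43
position: [0.6322, -0.1181, 0.1366]
ee_rot: [-0.09, 0.992, -0.061, 0.06]
contact_force: [-1.2, -2.3, -1.0]
width: 0.0203
```

```bash
python3 -c "
from h import *
st();th()"
```

```text
t 45.43 pos [ 632.2 -118.1  136.6] yaw -0.133 zaxis [ 0.131  0.172 -0.976] xz 0.109 q [-0.41   0.412  1.593  0.238  1.095 -0.392] F [-1.2 -2.3 -1. ] w 20.3
theta -0.007 r 0.2144
```

Request:
play_rows --series '[{"fingers": 1,"dx": 6,"dy": -0.7,"dz": 0,"turn": 0},{"fingers": 1,"dx": 6,"dy": -0.7,"dz": 0,"turn": 0}]'

```text
clock: 45.6
position: [0.6335, -0.1182, 0.1361]
ee_rot: [-0.091, 0.993, -0.059, 0.048]
contact_force: [-15.4, -1.7, 10.5]
width: 0.0199
```

```bash
python3 -c "
from h import *
st();th()"
```

```text
t 45.6 pos [ 633.5 -118.2  136.1] yaw -0.126 zaxis [ 0.105  0.175 -0.979] xz 0.084 q [-0.405  0.425  1.569  0.226  1.129 -0.382] F [-15.4  -1.7  10.5] w 19.9
theta -0.012 r 0.2145
```

Request:
play_rows --series '[{"fingers": 1,"dx": 9,"dy": -1,"dz": 0,"turn": 0},{"fingers": 1,"dx": 9,"dy": -1,"dz": 0,"turn": 0}]'

```text
clock: 45.77
position: [0.6335, -0.118, 0.1357]
ee_rot: [-0.093, 0.994, -0.055, 0.028]
contact_force: [-18.9, -1.5, 12.2]
width: 0.0192
```

```bash
python3 -c "
from h import *
st();th()"
```

```text
t 45.77 pos [ 633.5 -118.   135.7] yaw -0.116 zaxis [ 0.066  0.181 -0.981] xz 0.045 q [-0.399  0.444  1.535  0.209  1.18  -0.369] F [-18.9  -1.5  12.2] w 19.2
theta -0.013 r 0.2146
```

Request:
play_rows --series '[{"fingers": -1,"dx": 0,"dy": 0,"dz": 0,"turn": 0},{"fingers": -1,"dx": 0,"dy": 0,"dz": 0,"turn": 0},{"fingers": -1,"dx": 0,"dy": 0,"dz": 0,"turn": 0},{"fingers": -1,"dx": 0,"dy": 0,"dz": 0,"turn": 0},{"fingers": -1,"dx": 0,"dy": 0,"dz": 0,"turn": 0},{"fingers": -1,"dx": 0,"dy": 0,"dz": 30,"turn": 0},{"fingers": -1,"dx": 0,"dy": 0,"dz": 40,"turn": 0},{"fingers": -1,"dx": 0,"dy": 0,"dz": 40,"turn": 0},{"fingers": -1,"dx": -30,"dy": 20,"dz": 20,"turn": 0},{"fingers": -1,"dx": -35,"dy": 20,"dz": 0,"turn": 0},{"fingers": -1,"dx": -35,"dy": 20,"dz": 0,"turn": 0},{"fingers": -1,"dx": -35,"dy": 20,"dz": 0,"turn": 0},{"fingers": -1,"dx": -35,"dy": 20,"dz": 0,"turn": 0},{"fingers": -1,"dx": -35,"dy": 20,"dz": 0,"turn": 0},{"fingers": -1,"dx": -30,"dy": 30,"dz": 0,"turn": 0},{"fingers": -1,"dx": -20,"dy": 30,"dz": 0,"turn": 0},{"fingers": -1,"dx": 0,"dy": 30,"dz": 0,"turn": 0},{"fingers": -1,"dx": 0,"dy": 30,"dz": 0,"turn": 0},{"fingers": -1,"dx": 0,"dy": 0,"dz": 0,"turn": 0}]'

```text
clock: 47.35
position: [0.372, 0.1273, 0.2731]
ee_rot: [-0.094, 0.993, -0.057, 0.038]
contact_force: [-0.9, -0.9, 0.4]
width: 0.0856
```

```bash
python3 -c "
from h import *
st()
t=get_image('top');s=get_image('scene')
save(t,'tf',4,crop=(310,130,480,260)); save(s,'sf',4,crop=(290,190,450,320))
a=cv2.imread('pics/tf.png');b=cv2.imread('pics/sf.png');a=cv2.resize(a,(400,306));b=cv2.resize(b,(400,325));c=np.zeros((325,800,3),np.uint8);c[:306,:400]=a;c[:,400:]=b;cv2.imwrite('pics/cf.png',c)
for l in['keeper_knob','glue_can','spray','label_roll']:
  for p in(t,s): print(l,[(round(m['p'],2),ray(p,m['xy'],.04 if l!='keeper_knob' else .11).round(3)[:2],int(m['region'].sum())) for m in masks_of(p,l)])"
```

```text
t 47.35 pos [372.  127.3 273.1] yaw -0.122 zaxis [ 0.087  0.182 -0.979] xz 0.065 q [-0.019 -0.096  1.87   0.192  1.287  0.05 ] F [-0.9 -0.9  0.4] w 85.6
keeper_knob [(0.91, array([ 0.63, -0.13]), 655)]
keeper_knob [(0.63, array([ 0.622, -0.159]), 824)]
glue_can [(0.75, array([0.453, 0.534]), 431)]
glue_can [(0.81, array([0.456, 0.521]), 347)]
spray [(0.93, array([0.512, 0.654]), 614)]
spray [(0.93, array([0.554, 0.718]), 401)]
label_roll [(0.92, array([0.558, 0.547]), 397)]
label_roll [(0.59, array([0.559, 0.523]), 291)]
```

View pics/cf.png

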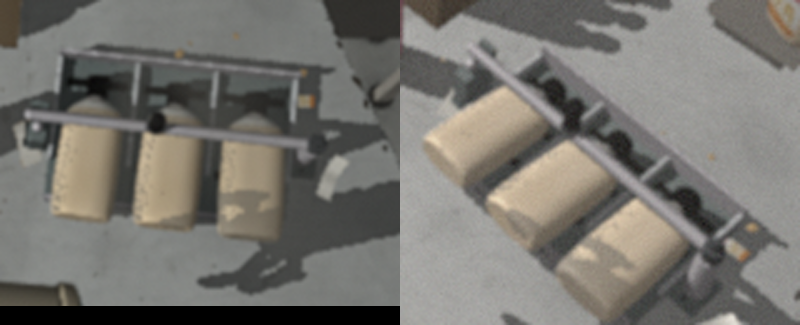

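```bash
python3 -c "
from h import *
t=get_image('top');h=np.array([.6069,-.331])
for px,z in(((376.7,182.3),.127),((322,178.5),.1)):
    w=ray(t,px,z);d=w[:2]-h;print(w,np.hypot(*d),np.arctan2(d[1],d[0])-np.pi/2+.1117)
sign_off()"
```

```text
[ 0.63074199 -0.1206519   0.127     ] 0.2116949790781834 -0.001163705765645201
[0.64954788 0.04664023 0.1       ] 0.38004076764847766 -0.0007561017393663827
the job is handed in; nothing more can be done
```

The job is handed in: all three free-standing cream bottles lie in the rack, one per lane, and the keeper bar is shut over them. It took about 47 s on the robot's clock.

- **Order of work:** I swung the keeper bar out to its end first. Then I stood each bottle in front of the fence, tipped it over the fence edge by its cap, and swung the bar shut against its stop.
- **Bottles:** the last pictures show all three lying flat, caps towards the back stop, each between its own dividers.
- **Keeper bar:** it would not move under about 19 N of push. Measured in the picture afterwards, it stands at about −0.001 rad, well under the 0.02 rad at which it is held. I could not observe the click directly.
- **Spray bottle and label roll:** the last detections put both where they were at the start, within measurement error. The spray bottle's scene-camera reading differs from its top-camera one by about 8 cm. I took that as view error and did not check it further.
- **Glue tin:** it shifted about 4 cm during the run, and the arm did not knowingly touch it. I take this for the announced knock. I judged it upright only from its position and mask size, not from a close picture.

**Tool drift:** the tool's tilt crept up to about 13° from vertical over the run. I worked around it, and no force reading went above about 50 N.

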